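# Clear the fixture's T-slot and nest the channel specimens

### The job

Get the test fixture ready: take the scraper from its rest, set its blade into the T-slot behind the scrap at the closed end and push all the scrap out of the open end into the catch tray, then put the scraper back upright in its rest. Stand all the channel offcuts in the bay as one tight row beginning at the stop, every second one turned round, so that backs alternate between the two rails and each one's flange stands inside its neighbour's opening. Leave the jar, beaker and brush alone.

Things in the scene. Friction and masses are not known exactly. Their poses are not given: they have to be found in the camera images.
- fixture: Fixed flat fixture: bay, T-slot block, catch tray. Origin on the table under the bay's centre; x across the bay to the slot block (away from the robot), y along bay and slot. Bay floor 12 mm above the table, 90 mm wide (x -45..45) between rails 6 mm thick, 8 mm high above the floor; stop at -y, floor ends at y = 118. Slot block x 91..139, y -110..110, top 72 mm above the table. Between x 51 and 91 empty.
- stop (a point): Foot of the stop at the bay's -y end: middle of its inner face (fixture y = -112.5), on the bay floor; axes as the fixture's. The stop is 20 mm high above the floor and as wide as the bay.
- slot_closed_end (a point): Middle of the T-slot's floor at its closed end (fixture x = 115, y = 102; 44 mm above the table); axes as the fixture's. From here the slot runs 212 mm to -y. Cavity 30 mm wide, 22 mm high; mouth on top 16 mm wide between 6 mm thick lips whose tops are 72 mm above the table.
- slot_open_end (a point): Middle of the T-slot's floor at its open -y end (fixture x = 115, y = -110; 44 mm above the table); axes as the fixture's.
- tray (a point): Middle of the inner floor of the catch tray, a fixed open grey box 90 x 90 mm, 22 mm high, wall 3 mm, floor 3 mm above the table, below the slot's open end; axes as the fixture's.
- scraper: Loose slot scraper, 90 g: steel collar 34 x 34 x 5 mm; under it a blade 10 mm wide (x), 6 thick (y), 25 long; on it an upright black handle 18 (x) x 26 (y) mm, its top 55 mm over the origin. Origin: centre of the collar's underside, z up. With the collar on the slot's lips (origin 72 mm above the table) the blade ends 3 mm above the slot's floor. Starts in its rest.
- rest: Fixed grey rest for the scraper, base 60 x 70 mm: two upright cheeks 12 mm thick, 60 mm long (y) with an 18 mm gap (x) open along y, tops 45 mm above the table. Origin under its centre on the table, z up. The scraper's blade hangs in the gap, its collar lies on the cheeks.
- rest_top (a point): Centre of the rest's top, 45 mm above the table: the scraper's origin when parked lies here.
- chip1: Scrap piece, an 18 mm metal cube, 16 g, lodged in the slot, may be absent; too big for the slot's mouth. Origin: centre of its underside as it starts.
- chip2: Scrap piece, a brass disc standing on its end, 19 mm diameter and 18 mm high, 14 g, lodged in the slot, may be absent. Origin: centre of its underside as it starts.
- chip3: Scrap piece, a metal block 18 x 20 x 18 mm, 18 g, lodged in the slot nearest its closed end, may be absent. Origin: centre of its underside as it starts.
- ch1: Loose aluminium channel offcut (U-section) standing on a sawn end, 100 g, 40 mm high, may be absent; all alike. Web 8 mm thick, 56 mm wide; two flanges 5 mm thick; overall depth 50 mm. Origin: centre of the 50 x 56 mm outline, at the underside; z up; web at -x (mid-plane x = -21), flanges (y = -25.5 and 25.5) point to +x, tips at x = 25.
- ch2: Loose aluminium channel offcut (U-section) standing on a sawn end, 100 g, 40 mm high, may be absent; all alike. Web 8 mm thick, 56 mm wide; two flanges 5 mm thick; overall depth 50 mm. Origin: centre of the 50 x 56 mm outline, at the underside; z up; web at -x (mid-plane x = -21), flanges (y = -25.5 and 25.5) point to +x, tips at x = 25.
- ch3: Loose aluminium channel offcut (U-section) standing on a sawn end, 100 g, 40 mm high, may be absent; all alike. Web 8 mm thick, 56 mm wide; two flanges 5 mm thick; overall depth 50 mm. Origin: centre of the 50 x 56 mm outline, at the underside; z up; web at -x (mid-plane x = -21), flanges (y = -25.5 and 25.5) point to +x, tips at x = 25.
- ch4: Loose aluminium channel offcut (U-section) standing on a sawn end, 100 g, 40 mm high, may be absent; all alike. Web 8 mm thick, 56 mm wide; two flanges 5 mm thick; overall depth 50 mm. Origin: centre of the 50 x 56 mm outline, at the underside; z up; web at -x (mid-plane x = -21), flanges (y = -25.5 and 25.5) point to +x, tips at x = 25.
- ch5: Loose aluminium channel offcut (U-section) standing on a sawn end, 100 g, 40 mm high, may be absent; all alike. Web 8 mm thick, 56 mm wide; two flanges 5 mm thick; overall depth 50 mm. Origin: centre of the 50 x 56 mm outline, at the underside; z up; web at -x (mid-plane x = -21), flanges (y = -25.5 and 25.5) point to +x, tips at x = 25.
- jar: Bystander: closed white jar, 68 mm diameter, 130 mm high, beyond the fixture. Leave alone.
- beaker: Bystander: glass beaker, 70 mm diameter, 85 mm high, beyond the fixture. Leave alone.
- brush: Bystander: bench brush lying on the table beyond the catch tray. Leave alone.
Not all that is in view belongs to the job. What is shaped like the ch2 but orange or pink is not meant.

How it is judged:
By the outcome, as a careful person would: the job done as asked, in the order asked, and still so for the second after the job is handed in, with the robot touching nothing.
Of ch1, ch2, ch3, ch4, ch5 only 3 to 5 are there at a start; the rules pass over those that are not, and their reading is None.
Of chip1, chip2, chip3 only 2 to 3 are there at a start; the rules pass over those that are not, and their reading is None.
At some moment in a run one of ch1, ch2, ch3, ch4, ch5 may be knocked a few centimetres aside while the robot is not near it.
It also fails if it takes over 210 s, if anything falls off the work surface, if the arm or the gripper's body presses on something with over 40 N, if the wrist force passes 120 N, or if a joint passes its speed limit or range.

### The arm

A 6-joint arm with a two-finger parallel gripper is mounted at the origin on the work surface. World frame = base frame: x ahead of the robot, y to its left, z up, the work surface at z = 0. Lengths are in mm, angles in degrees, forces in N, time in s.
With the tool pointing down it reaches from about 300 to 850 mm from the base axis. Payload 4.2 kg.
Tool frame: the origin (TCP) lies midway between the tips of the shut fingers; the grasp point (between the pads) lies 19 mm behind it; y points along the fingers, z is the direction in which the jaws open and shut, and the axes are right-handed (so a half turn about y gives the same grasp; the last joint's range is limited). The gripper opens to 91 mm and grips with 3 to 60 N. Pads are 32 mm wide; open, the fingers measure 118 mm over their backs; the gripper's body (76 mm by 178 mm) begins 60 mm behind the grasp point.
Start: joints at [-66.635, 18.312, 89.639, -0, 72.044, -1.146], TCP at [238.555, -523.196, 213.976] pointing down, gripper open.
Joint ranges: [-177.97, 177.97], [-48.28, 115.42], [12.27, 149.76], [-77.06, 257.06], [2.81, 150.46], [-146.56, 146.56]. Speed limits (degrees/s): [147.25, 147.25, 180, 180, 180, 180].

### API

Orientations are given as [roll, pitch, yaw] about the fixed x, y, z axes, in that order (R = Rz(yaw) Ry(pitch) Rx(roll)).
In Python, from workcell import env gives the robot as it stands.
- The arm moves only by the shell command python3 -m handwheel 'ROWS' [FORCE]. ROWS is JSON, a list of rows, each a list of 3 entries, a list of its own where there are three numbers: the opening, from 0 (shut) to 1 (fully open), then the shift along the tool's x, y, z in mm, then the turn, a rotation vector about the tool's x, y, z in degrees. A call has exactly 10 rows; each row shifts and turns the commanded pose from where the row before left it, along the tool's axes as they then stand; what a row does not reach is not made up. A row lasts 1/12 s, in which the tool goes at most 41.7 mm and 7.16 degrees, less where a joint would pass 70% of its speed; a pose out of reach is approached as far as the arm can. A call is refused whole if a number of a shift passes 41.7 or a number of a turn 7.16, either way. A call with a gripper value outside its range is refused whole. The fingers move at their own pace and stop on an object; FORCE is the grip in N (left out, the last holds). Time passes only in rows, so rows that do not move let the fingers close, or fill a call up. It gives the time, the measured TCP pose, the force and the opening at its end, in the units of the state.
- env.state(): the state, without advancing time (a new reading comes with each control period).
- env.grab_frame(name): name is "side" or "top"; returns the picture (480x640x3 uint8, red, green, blue); there is no depth.
- env.camera_info(name): a dict with "fx", "fy", "cx", "cy" (pixels), "k1" (the pictures are not rectified: a ray, as slopes to the right and down, at radius r is drawn at 1 + k1 r^2 times it, then the intrinsics apply), "camera_from_world" (4x4, takes a point from world to camera coordinates). Camera axes: x right, y down, z forward; pixel columns grow to the right and rows downward; lengths in mm; the calibration is good to about 2 mm. A picture is of the moment at which its call begins. camera_info takes no time and is no camera call.
- env.job_done(): hands the job in, once; it reports no verdict.
Trained networks look in the newest picture that a camera, given by its name, has taken for a name from the list of things; names that differ only in an ending like _2 or _b are one class to them, and where a whole thing is asked for, a point or a joint stands for the part that bears it (a point fixed in the world has none). Each returns a list of dicts, best first, with "p" (0 to 1); they miss things now and then, are a little off and sometimes report something else, mostly with a low value. They report only what shows in the picture. A call takes as long as a camera call. They do not tell look-alikes from the thing itself.
- env.masks_of(camera, label): "region" (480x640 bool, what is visible of it) and "location" ([column, row] in pixels, amid what is visible of it).
The state is a dict: "time_s": time; "qpos": joint angles; "qvel": joint speeds; "effort": joint torques, N m; "ee_pos": TCP position; "ee_rot": TCP orientation; "force": force on the tool from outside, world axes, zero at the start; "torque": the same for the moment, N m; "gripper_width": finger opening in mm.
Only numpy, scipy, OpenCV 4.12 (cv2) and the standard library are available. Lean on these libraries where they do the work, as an engineer would, in place of code of your own. Each camera call takes 0.05 s, during which the arm holds its last target.

## Working session

There is one attempt and no reset: what is moved stays moved. The work goes in short steps, Python scripts to look and compute and a shell command to move; the robot and the scene stay as the last step left them, time stands still between calls to the robot, and variables do not carry over. Pictures are saved under pics/ and viewed, and the job is handed in when it is done.

```bash
ls; mkdir -p pics
python3 - <<'E'
from workcell import env
import cv2
print(env.state())
for n in("side","top"):
    cv2.imwrite(f"pics/{n}0.png",env.grab_frame(n)[:,:,::-1]); print(n,env.camera_info(n))
E
```

```text
pics
{'time_s': 0.0, 'qpos': array([-6.66345445e+01,  1.83497860e+01,  8.97060204e+01,  5.50867825e-04,
        7.20435125e+01, -1.14447693e+00]), 'qvel': array([ 0.00427082,  0.06618969,  0.0089136 , -0.00925149,  0.11893143,
        0.01045154]), 'effort': array([-2.63066730e-03, -4.12460160e+01, -2.31977230e+01,  7.25586363e-02,
        4.59657738e-02, -1.59417891e-04]), 'ee_pos': array([ 238.35622325, -522.71651675,  213.14148971]), 'ee_rot': array([-9.00992886e+01,  2.50738735e-03, -1.55490240e+02]), 'force': array([-0.5617905 , -0.36889348, -0.05207895]), 'torque': array([0.01256501, 0.01923154, 0.01018861]), 'gripper_width': 91.14938271236005}
side {'fx': 437.99365821436857, 'fy': 437.99365821436857, 'cx': 324.7806561951691, 'cy': 239.52179269447225, 'k1': -0.04882620990046053, 'camera_from_world': array([[ 9.88711631e-01, -1.48853686e-01, -1.70848126e-02,
        -5.86508262e+02],
       [-1.06977979e-01, -6.21490374e-01, -7.76083389e-01,
         1.62275175e+02],
       [ 1.04904827e-01,  7.69150372e-01, -6.30398828e-01,
         9.91786815e+02],
       [ 0.00000000e+00,  0.00000000e+00,  0.00000000e+00,
         1.00000000e+00]])}
top {'fx': 579.2392186175207, 'fy': 579.2392186175207, 'cx': 324.09193650754315, 'cy': 247.8328832083466, 'k1': -0.1887417800319941, 'camera_from_world': array([[-2.56454725e-02, -9.99655235e-01, -5.63209469e-03,
         7.26115083e+01],
       [-9.85374487e-01,  2.62277253e-02, -1.68372284e-01,
         6.12881313e+02],
       [ 1.68461953e-01,  1.23173563e-03, -9.85707387e-01,
         1.06181609e+03],
       [ 0.00000000e+00,  0.00000000e+00,  0.00000000e+00,
         1.00000000e+00]])}
```

View pics/top0.png

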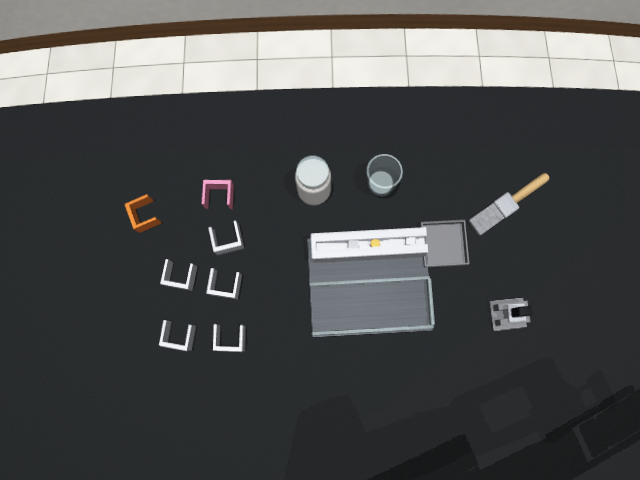

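View pics/side0.png

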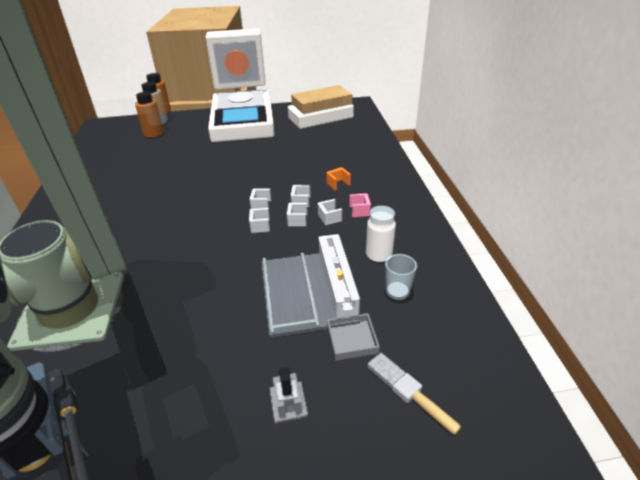

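```bash
cat > h.py <<'E'
from workcell import env
import numpy as np, cv2
from scipy.optimize import minimize
from scipy.spatial.transform import Rotation as Ro
I={n:env.camera_info(n) for n in("side","top")}
def proj(n,P):
    c=I[n];M=np.array(c["camera_from_world"]);P=np.atleast_2d(P);Q=P@M[:3,:3].T+M[:3,3]
    s=Q[:,:2]/Q[:,2:];r2=(s**2).sum(1,keepdims=True);s=s*(1+c["k1"]*r2)
    return s*[c["fx"],c["fy"]]+[c["cx"],c["cy"]]
def unproj(n,uv,z):
    c=I[n];M=np.array(c["camera_from_world"]);d=(np.array(uv)-[c["cx"],c["cy"]])/[c["fx"],c["fy"]];s=d.copy()
    for _ in range(20): s=d/(1+c["k1"]*(s@s))
    r=M[:3,:3].T@np.array([s[0],s[1],1]);o=-M[:3,:3].T@M[:3,3]
    return o+r*(z-o[2])/r[2]
def box(x0,x1,y0,y1,z0,z1):
    return np.array([[x,y,z] for x in(x0,x1) for y in(y0,y1) for z in(z0,z1)],float)
CH=[box(-25,-17,-28,28,0,40),box(-25,25,-28,-23,0,40),box(-25,25,23,28,0,40)]
REST=[box(-30,30,-35,35,0,8),box(-21,-9,-30,30,0,45),box(9,21,-30,30,0,45)]
SCR=[box(-17,17,-17,17,0,5),box(-9,9,-13,13,5,55),box(-5,5,-3,3,-25,0)]
SLOT=[box(91,139,-110,110,0,72)]
def place(B,x,y,yaw,z=0):
    c,s=np.cos(np.radians(yaw)),np.sin(np.radians(yaw));R=np.array([[c,-s,0],[s,c,0],[0,0,1]])
    return [b@R.T+[x,y,z] for b in B]
SC=4
def sil(n,B,o,wh):
    m=np.zeros((wh[1]*SC,wh[0]*SC),np.uint8)
    for b in B:
        p=((proj(n,b)-o+0.5)*SC*16).astype(np.int32)
        cv2.fillConvexPoly(m,cv2.convexHull(p),1,shift=4)
    return m
def fit(masks,B,x,y,yaw,z=0,rng=(15,15,20)):
    D={}
    for n,m in masks.items():
        v,u=np.where(m);o=np.array([u.min()-15,v.min()-15]);wh=np.array([u.max()+16,v.max()+16])-o
        mm=np.zeros((wh[1],wh[0]),np.uint8);mm[v-o[1],u-o[0]]=1
        D[n]=(o,wh,cv2.resize(mm*255,None,fx=SC,fy=SC,interpolation=cv2.INTER_LINEAR)>127)
    def f(p):
        L=0
        for n,(o,wh,m) in D.items():
            s=sil(n,place(B,p[0],p[1],p[2],z),o,wh)>0
            L+=1-(s&m).sum()/(s|m).sum()
        return L/len(D)
    best=None
    for dy in ([-rng[2],0,rng[2]] if rng[2] else [0]):
        r=minimize(f,[x,y,yaw+dy],method="Nelder-Mead",options=dict(initial_simplex=np.array([[x,y,yaw+dy],[x+8,y,yaw+dy],[x,y+8,yaw+dy],[x,y,yaw+dy+8]]),xatol=.05,fatol=1e-4))
        if best is None or r.fun<best.fun: best=r
    return best.x,best.fun
E
python3 - <<'E'
from h import *
import pickle
R={}
for n in("top","side"):
    im=env.grab_frame(n)
    for l in("ch1","scraper","rest","fixture","chip1","chip2","chip3","jar","tray"):
        d=env.masks_of(n,l);R[n,l]=d
        print(n,l,[(round(float(a["p"]),2),np.round(a["location"]).tolist(),int(a["region"].sum())) for a in d])
pickle.dump(R,open("m0.pkl","wb"))
im=cv2.imread("pics/top0.png")
def crop(x,y,w,h,s):return cv2.resize(im[y:y+h,x:x+w],None,fx=s,fy=s,interpolation=cv2.INTER_CUBIC)
cv2.imwrite("pics/c1.png",crop(295,215,190,130,4)); cv2.imwrite("pics/c2.png",crop(480,285,60,55,8));cv2.imwrite("pics/c3.png",crop(110,170,150,190,3))
im=cv2.imread("pics/side0.png");cv2.imwrite("pics/c4.png",crop(255,225,140,200,3))
E
```

```text
top ch1 [(0.92, [226.0, 245.0], 352), (0.85, [220.0, 343.0], 452), (0.83, [172.0, 278.0], 527), (0.71, [219.0, 186.0], 443), (0.64, [225.0, 293.0], 374), (0.61, [168.0, 337.0], 472), (0.6, [138.0, 217.0], 630)]
top scraper [(0.74, [521.0, 312.0], 370), (0.58, [379.0, 276.0], 14296)]
top rest [(0.72, [505.0, 317.0], 773)]
top fixture []
top chip1 [(0.63, [503.0, 315.0], 702), (0.45, [408.0, 238.0], 72), (0.39, [378.0, 241.0], 63)]
top chip2 [(0.63, [503.0, 315.0], 702), (0.45, [408.0, 238.0], 72), (0.39, [378.0, 241.0], 63)]
top chip3 [(0.63, [503.0, 315.0], 702), (0.45, [408.0, 238.0], 72), (0.39, [378.0, 241.0], 63)]
top jar [(0.89, [313.0, 178.0], 1469)]
top tray [(0.91, [377.0, 275.0], 13938), (0.68, [408.0, 239.0], 78)]
side ch1 [(0.93, [360.0, 205.0], 459), (0.91, [300.0, 194.0], 346), (0.9, [258.0, 219.0], 416), (0.87, [295.0, 213.0], 434), (0.74, [334.0, 176.0], 319), (0.67, [328.0, 210.0], 469), (0.61, [257.0, 197.0], 368)]
side scraper [(0.72, [302.0, 193.0], 338), (0.64, [286.0, 390.0], 483)]
side rest [(0.81, [288.0, 405.0], 941)]
side fixture [(0.64, [319.0, 305.0], 8498)]
side chip1 [(0.25, [301.0, 195.0], 319)]
side chip2 [(0.25, [301.0, 195.0], 319)]
side chip3 [(0.25, [301.0, 195.0], 319)]
side jar [(0.75, [379.0, 234.0], 1447)]
side tray [(0.72, [318.0, 302.0], 8493)]
```

View pics/c1.png

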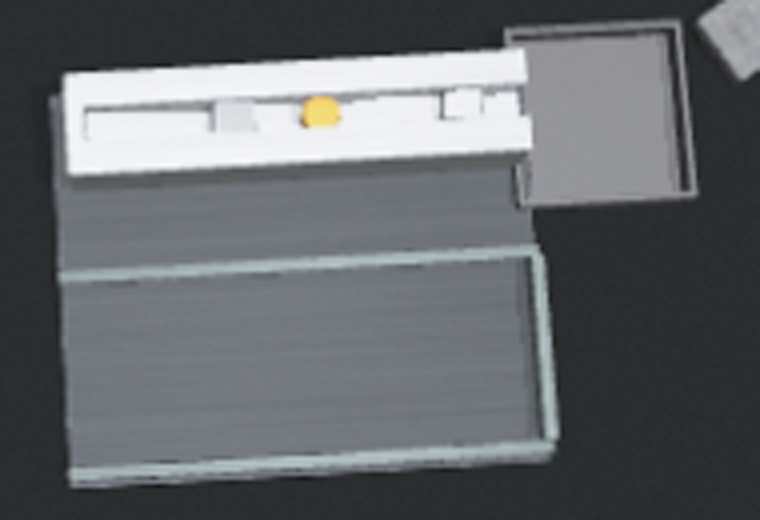

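View pics/c2.png

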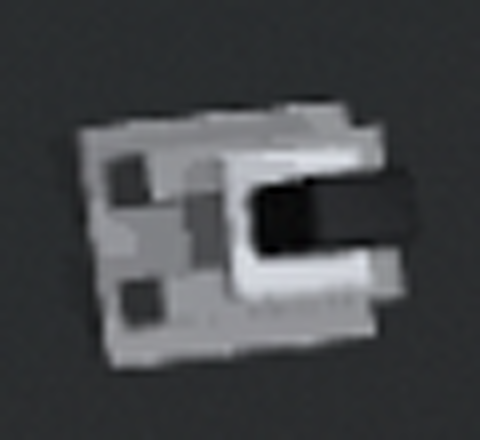

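View pics/c3.png

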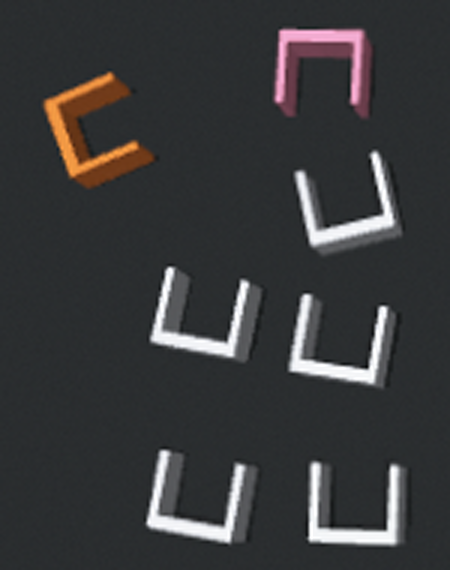

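View pics/c4.png

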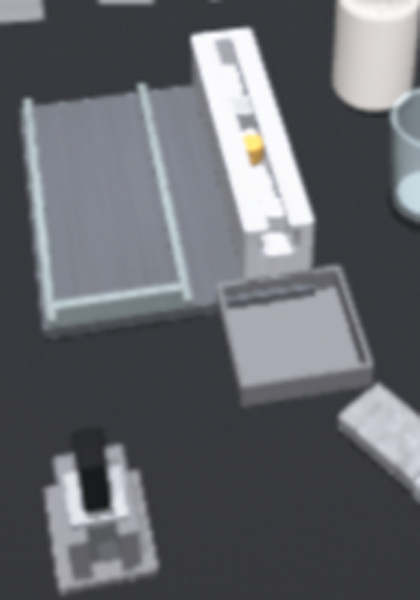

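```bash
cat >> h.py <<'E'
def msk(R,n,l,uv,tol=15):
    for a in R[n,l]:
        if np.hypot(*(np.array(a["location"])-uv))<tol: return a["region"]
E
python3 - <<'E'
from h import *
import pickle
from scipy.optimize import least_squares
R=pickle.load(open("m0.pkl","rb"))
# fixture from top crop corners
P=[((139,110,72),(65,73)),((139,-110,72),(527,50)),((91,-110,72),(530,152)),((91,110,72),(70,174)),((48,118,20),(60,273)),((-48,118,20),(72,473))]
W=np.array([p[0] for p in P],float);uv=np.array([p[1] for p in P])/4-0.4+[295,215]
def f(p,n,W,uv): return (proj(n,place([W],*p)[0])-uv).ravel()
r=least_squares(f,[480,-50,3],args=("top",W,uv));print("fix top",r.x,np.round(r.fun,1))
P=[((139,110,72),(252,30)),((139,-110,72),(314,217)),((91,-110,72),(246,223)),((91,110,72),(192,38)),((-48,118,20),(28,100)),((48,118,20),(143,88))]
W2=np.array([p[0] for p in P],float);uv2=np.array([p[1] for p in P])/3-0.33+[255,225]
r2=least_squares(f,[480,-50,3],args=("side",W2,uv2));print("fix side",r2.x,np.round(r2.fun,1))
r3=least_squares(lambda p:np.r_[f(p,"top",W,uv),f(p,"side",W2,uv2)],[480,-50,3]);print("both",r3.x)
m={n:msk(R,n,"rest",uv,25) for n,uv in(("top",(505,317)),("side",(288,405)))}
for k in ("top","side"):
  s={n:msk(R,n,"scraper",uv,25) for n,uv in(("top",(521,312)),("side",(286,390)))}
  print(k,"rest",fit({k:m[k]|s[k]},REST+place(SCR,0,0,0,45),400,-320,3))
print("both",fit({k:m[k]|s[k] for k in m},REST+place(SCR,0,0,0,45),400,-320,3))
for a in R["top","ch1"]:
    u=a["location"];g=unproj("top",u,20)
    b=min(R["side","ch1"],key=lambda b:np.hypot(*(unproj("side",b["location"],20)-g)[:2]))
    y0=0
    o=[fit(M,CH,g[0],g[1],0) for M in({"top":a["region"]},{"side":b["region"]},{"top":a["region"],"side":b["region"]})]
    print(np.round(u),np.round(b["location"]),*[(np.round(q[0],1),round(q[1],2)) for q in o])
for l in("jar",):
    print(l,unproj("top",R["top",l][0]["location"],100))
E
```

```text
fix top [504.32700264 -32.34959735   1.32227884] [ 0.1 -0.  -0.3  0.2  0.9 -0.6 -0.1 -0.3  0.1  0.8 -0.7 -0.1]
fix side [504.85576567 -30.3363233    1.96533689] [-0.7 -1.   0.4  0.8  0.4  2.2  0.1 -1.2 -0.  -0.5 -0.4 -1.6]
both [504.50360205 -31.97102914   1.56563307]
top rest (array([ 400., -320.,  -17.]), np.float64(1.0))
side rest (array([ 480.80276249, -310.90834893,  -88.54485828]), np.float64(0.20504342138730425))
both (array([ 480.98222283, -309.33015652,  -83.71428169]), np.float64(0.221476508374021))
[226. 245.] [328. 210.] (array([647.2, 252.7,  13.9]), np.float64(0.25)) (array([644.2, 253.2,  13. ]), np.float64(0.07)) (array([646.4, 252.7,  13.2]), np.float64(0.19))
[220. 343.] [258. 219.] (array([448.2, 247.1,  -2.4]), np.float64(0.18)) (array([445.4, 248.3,  -1.1]), np.float64(0.09)) (array([447.6, 247.3,  -2.8]), np.float64(0.15))
[172. 278.] [300. 194.] (array([573.7, 348.2, -11.8]), np.float64(0.13)) (array([572.1, 350.9, -11.2]), np.float64(0.15)) (array([573.2, 348.6, -12.2]), np.float64(0.16))
[219. 186.] [360. 205.] (array([738.4, 270.3,  -3.9]), np.float64(0.58)) (array([735.2, 273.8,  -4.2]), np.float64(0.11)) (array([734.8, 270.8,  -3.8]), np.float64(0.36))
[225. 293.] [295. 213.] (array([554.2, 256.4, -11.2]), np.float64(0.2)) (array([552.4, 257.3, -10.3]), np.float64(0.04)) (array([553.1, 256.4, -10.4]), np.float64(0.14))
[168. 337.] [257. 197.] (array([454.1, 349.8, -11.1]), np.float64(0.12)) (array([451.7, 357.7, -10.4]), np.float64(0.13)) (array([453.3, 350.1, -10.8]), np.float64(0.15))
[138. 217.] [334. 176.] (array([701.7, 425.8, -68.8]), np.float64(0.09)) (array([699.2, 427.3, -69.7]), np.float64(0.07)) (array([701.2, 426.1, -68.5]), np.float64(0.11))
jar [739.77758223  74.18243189 100.        ]
```

```bash
cat >> h.py <<'E'
E6=[(a,b) for a in range(8) for b in range(a+1,8) if bin(a^b).count("1")==1]
def draw(im,n,B,s,o,col=(0,0,255)):
    for b in B:
        p=((proj(n,b)-o+0.5)*s-0.5)
        for i,j in E6: cv2.line(im,tuple(np.round(p[i]*8).astype(int).tolist()),tuple(np.round(p[j]*8).astype(int).tolist()),col,1,cv2.LINE_AA,3)
FIX=SLOT+[box(-51,-45,-112.5,118,12,20),box(45,51,-112.5,118,12,20),box(-45,45,-118.5,-112.5,12,32),box(107,123,-110,102,66,72)]
def over(n,im,B,x,y,w,h,s,fn):
    c=cv2.resize(im[y:y+h,x:x+w],None,fx=s,fy=s,interpolation=cv2.INTER_CUBIC)
    draw(c,n,B,s,np.array([x,y]));cv2.imwrite(fn,c)
E
python3 - <<'E'
from h import *
import pickle
R=pickle.load(open("m0.pkl","rb"))
m={n:msk(R,n,"rest",uv,25) for n,uv in(("top",(505,317)),("side",(288,405)))}
s={n:msk(R,n,"scraper",uv,25) for n,uv in(("top",(521,312)),("side",(286,390)))}
M=REST+place(SCR,0,0,0,45)
for ks in(["top"],["side"],["top","side"]):
  for y in (5,95):
    print(ks,y,fit({k:m[k]|s[k] for k in ks},M,480,-310,y,rng=(0,0,5)))
it=cv2.imread("pics/top0.png");isd=cv2.imread("pics/side0.png")
p,_=fit({k:m[k]|s[k] for k in m},M,480,-310,5,rng=(0,0,5))
over("top",it,place(M,*p),480,285,60,55,8,"pics/o1.png")
over("side",isd,place(M,*p),260,360,60,70,8,"pics/o2.png")
over("top",it,place(FIX,504.5,-32,1.5),295,215,190,130,4,"pics/o3.png")
over("side",isd,place(FIX,504.5,-32,1.5),255,225,140,150,5,"pics/o4.png")
E
```

```text
['top'] 5 (array([ 479.19056726, -308.43086178,    2.98554309]), np.float64(0.05197927239702971))
['top'] 95 (array([ 478.12681987, -307.01794785,   97.86824295]), np.float64(0.22387915641137013))
['side'] 5 (array([ 478.07559015, -306.79779466,    2.82003226]), np.float64(0.0781059311691481))
['side'] 95 (array([ 480.62431521, -310.76721371,   92.25968731]), np.float64(0.20476277040538082))
['top', 'side'] 5 (array([ 478.6359792 , -307.90637587,    3.38829374]), np.float64(0.07277944999549163))
['top', 'side'] 95 (array([ 480.3070855 , -309.66068863,   95.68152764]), np.float64(0.2213362266498437))
```

View pics/o1.png

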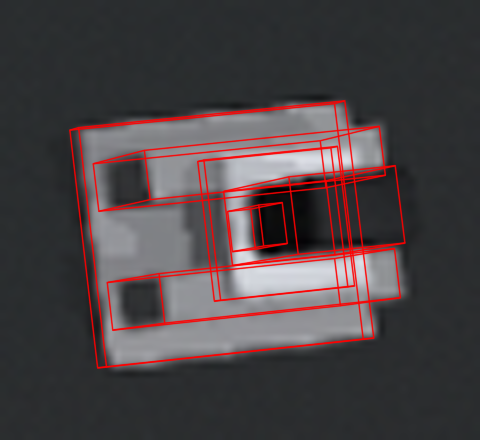

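View pics/o2.png

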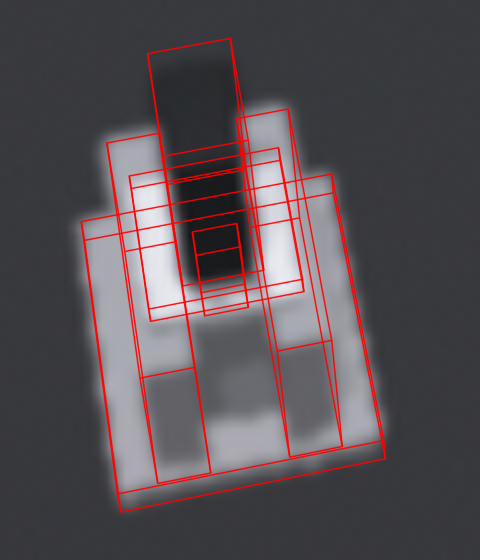

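View pics/o3.png

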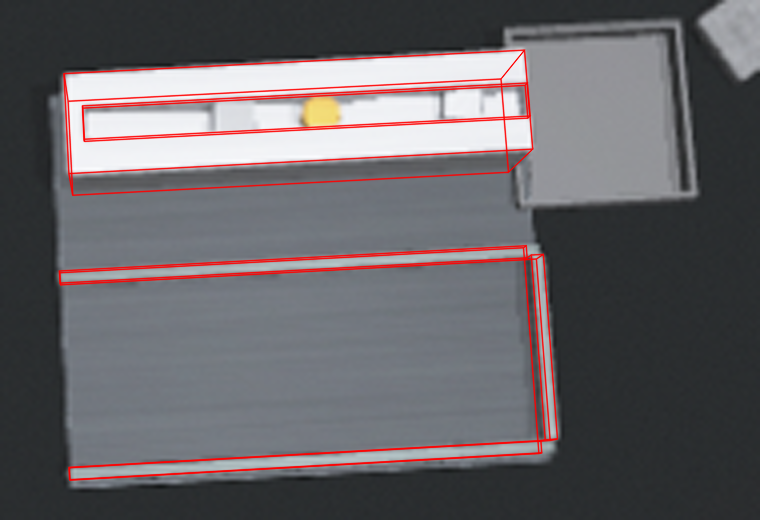

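View pics/o4.png

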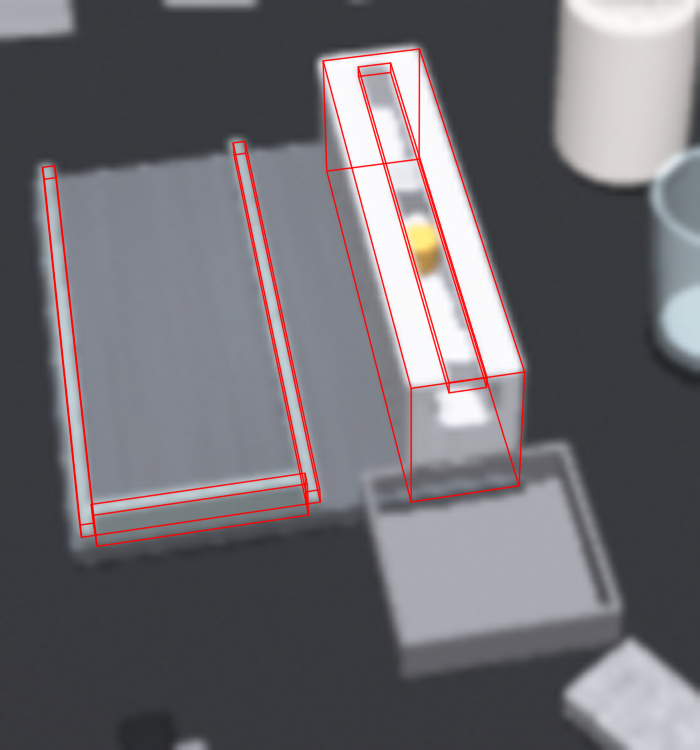

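Run:
```python
from h import *
import pickle
R=pickle.load(open("m0.pkl","rb"))
s={n:msk(R,n,"scraper",uv,25) for n,uv in(("top",(521,312)),("side",(286,390)))}
V=SCR[:2]
for ks in(["top"],["side"],["top","side"]):
    print(ks,fit({k:s[k] for k in ks},V,479,-310,3,z=45,rng=(0,0,5)))
it=cv2.imread("pics/top0.png");isd=cv2.imread("pics/side0.png")
p,_=fit(s,V,479,-310,3,z=45,rng=(0,0,5))
over("top",it,place(V,*p,45),480,285,60,55,8,"pics/o5.png")
over("side",isd,place(V,*p,45),260,360,60,70,8,"pics/o6.png")
a=cv2.imread("pics/o5.png");b=cv2.imread("pics/o6.png");c=np.zeros((560,970,3),np.uint8);c[:440,:480]=a;c[:560,490:]=b;cv2.imwrite("pics/o56.png",cv2.resize(c,None,fx=.8,fy=.8))
```

```text
['top'] (array([ 478.48642156, -312.15672705,   -2.55196595]), np.float64(0.09504455213381269))
['side'] (array([ 478.42030732, -310.98894564,    1.76552763]), np.float64(0.10030645921735026))
['top', 'side'] (array([ 478.69206488, -311.28070887,   -1.16298621]), np.float64(0.10479835165011275))
```

View pics/o56.png

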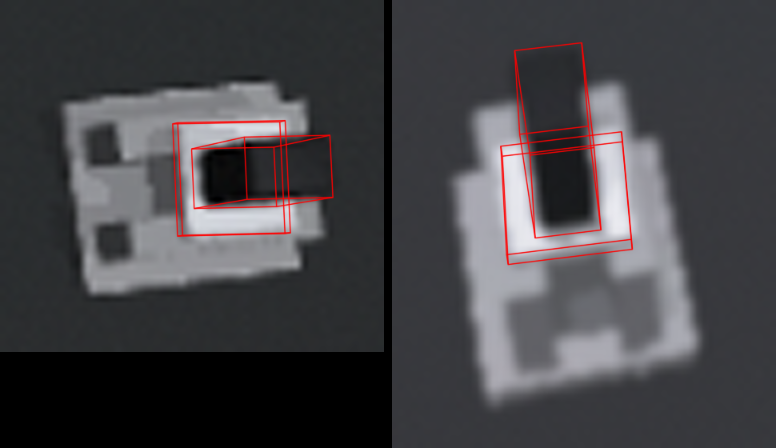

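```bash
cat > go.py <<'E'
import sys,json
from h import *
# go.py x y z yaw [frame]   frame f => fixture coords ; prints what the move amounts to in tool axes
FX=(504.5,-32.0,1.5)
def fx2w(x,y,z):
    return place([np.array([[x,y,z]],float)],*FX)[0][0]
def main():
    x,y,z,yaw=map(float,sys.argv[1:5])
    if len(sys.argv)>5 and sys.argv[5]=="f": x,y,z=fx2w(x,y,z); yaw+=FX[2]
    s=env.state();p=s["ee_pos"];ya=s["ee_rot"][2]
    dyaw=(yaw-ya+180)%360-180
    if len(sys.argv)>6: dyaw=float(sys.argv[6])
    d=np.array([x,y,z])-p;n=int(max(np.ceil(np.linalg.norm(d)/34),np.ceil(abs(dyaw)/6.8),1))
    N=n
    R=Ro.from_euler("xyz",[-90,0,ya],degrees=True).as_matrix()
    print("at",np.round(p,1),"rot",np.round(s["ee_rot"],1),"q",np.round(s["qpos"]).astype(int).tolist(),"w",round(s["gripper_width"],1),"dist",round(np.linalg.norm(d)),"dyaw",round(dyaw,1),"rows",N)
    if abs(dyaw)<0.3: print("shift tool",np.round(R.T@d,1),"per row",np.round(R.T@d/N,1));return
    rows=[]
    for i in range(N):
        Ri=Ro.from_euler("xyz",[-90,0,ya+dyaw*i/N],degrees=True).as_matrix()
        print(np.round(Ri.T@d/N,1).tolist(),[0,round(-dyaw/N,2),0])
if __name__=="__main__":main()
E
python3 go.py 478.6 -312 140 -86.7
```

```text
at [ 238.5 -523.2  214. ] rot [ -90.    -0.  -155.5] q [-67, 18, 90, 0, 72, -1] w 91.0 dist 328 dyaw 68.8 rows 11
[-27.8, 6.7, -8.4] [0, np.float64(-6.25), 0]
[-28.6, 6.7, -5.3] [0, np.float64(-6.25), 0]
[-29.0, 6.7, -2.2] [0, np.float64(-6.25), 0]
[-29.1, 6.7, 1.0] [0, np.float64(-6.25), 0]
[-28.8, 6.7, 4.1] [0, np.float64(-6.25), 0]
[-28.2, 6.7, 7.2] [0, np.float64(-6.25), 0]
[-27.2, 6.7, 10.3] [0, np.float64(-6.25), 0]
[-25.9, 6.7, 13.2] [0, np.float64(-6.25), 0]
[-24.3, 6.7, 15.9] [0, np.float64(-6.25), 0]
[-22.4, 6.7, 18.5] [0, np.float64(-6.25), 0]
[-20.3, 6.7, 20.8] [0, np.float64(-6.25), 0]
```

The only scraper is the one standing in its rest at top (520,312). The brush at (495,214) and the net's 0.58 hit on the fixture at (379,276) are not it. There are five white channels at top (226,243), (178,275), (224,285), (177,336) and (229,340). The orange one at (138,213) and the pink one at (217,193) are look-alikes to skip. The crops above confirm this.

```bash
python3 -m handwheel '[[1,[-27.8,5,-8.4],[0,-6.3,0]],[1,[-28.6,5,-5.3],[0,-6.3,0]],[1,[-29,5,-2.2],[0,-6.3,0]],[1,[-29.1,5,1],[0,-6.3,0]],[1,[-28.8,5,4.1],[0,-6.3,0]],[1,[-28.2,5,7.2],[0,-6.3,0]],[1,[-27.2,5,10.3],[0,-6.3,0]],[1,[-25.9,5,13.2],[0,-6.3,0]],[1,[-24.3,5,15.9],[0,-6.3,0]],[1,[-22.4,5,18.5],[0,-6.3,0]]]'; python3 go.py 478.6 -312 120 -86.7
```

```text
time_s: 1.93
ee_pos: [457.2, -329.3, 163.9]
ee_rot: [-90.0, -0.0, -92.2]
force: [0.6, -0.1, 0.2]
gripper_width: 90.9
at [ 457.2 -329.3  163.9] rot [-90.   -0.  -92.2] q [-37, 19, 96, 0, 65, -35] w 90.9 dist 52 dyaw 5.5 rows 2
[-9.1, 21.9, 10.4] [0, np.float64(-2.74), 0]
[-8.6, 21.9, 10.8] [0, np.float64(-2.74), 0]
```

```bash
python3 -m handwheel '[[1,[-4.5,10,5.3],[0,-2.7,0]],[1,[-4.4,10,5.3],[0,-2.8,0]],[1,[-4.4,10,5.3],[0,0,0]],[1,[-4.4,10,5.3],[0,0,0]],[1,[0,0,0],[0,0,0]],[1,[0,0,0],[0,0,0]],[1,[0,0,0],[0,0,0]],[1,[0,0,0],[0,0,0]],[1,[0,0,0],[0,0,0]],[1,[0,0,0],[0,0,0]]]' 40
python3 - <<'E'
from h import *
for n,(x,y,w,h) in(("top",(440,250,140,110)),("side",(225,300,130,130))):
    im=env.grab_frame(n)[:,:,::-1];cv2.imwrite(f"pics/{n}1.png",im)
    cv2.imwrite(f"pics/{n}1c.png",cv2.resize(im[y:y+h,x:x+w],None,fx=4,fy=4,interpolation=cv2.INTER_CUBIC))
E
python3 go.py 478.6 -312 60 -86.7
```

```text
time_s: 2.77
ee_pos: [477.1, -312.8, 124.5]
ee_rot: [-90.0, -0.0, -87.0]
force: [0.4, 0.1, 0.2]
gripper_width: 91.0
at [ 477.1 -312.6  124.3] rot [-90.  -0. -87.] q [-34, 22, 98, 0, 60, -37] w 91.2 dist 64 dyaw 0.3 rows 2
[-0.3, 32.1, 0.8] [0, np.float64(-0.16), 0]
[-0.3, 32.1, 0.8] [0, np.float64(-0.16), 0]
```

View pics/top1c.png

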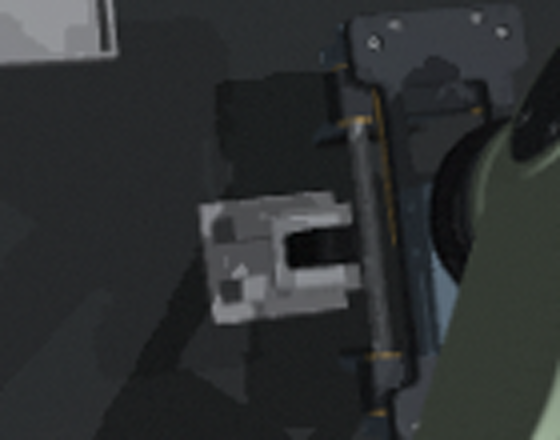

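View pics/side1c.png

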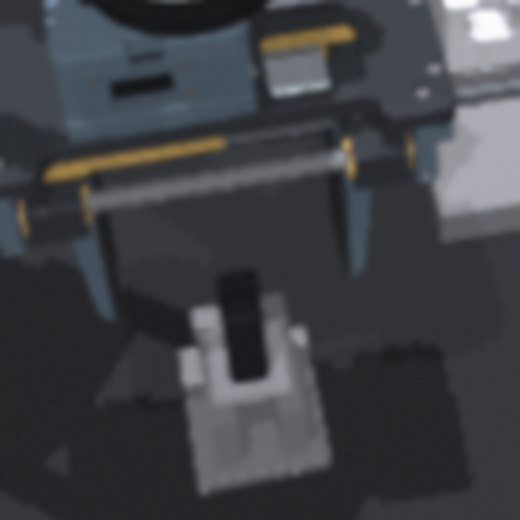

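The jaws straddle the handle in side crop 1: tips at crop (110,318) and (357,272), handle at (240,320). Next I go down and close.

```bash
python3 -m handwheel '[[1,[0,16,0.8],[0,0,0]],[1,[0,16,0.7],[0,0,0]],[1,[0,16,0],[0,-0.3,0]],[1,[0,16,0],[0,0,0]],[0.1,[0,0,0],[0,0,0]],[0,[0,0,0],[0,0,0]],[0,[0,0,0],[0,0,0]],[0,[0,0,0],[0,0,0]],[0,[0,0,0],[0,0,0]],[0,[0,0,0],[0,0,0]]]' 30;python3 go.py 478.6 -312 60 -86.7
```

```text
time_s: 3.7
ee_pos: [479.0, -312.6, 60.8]
ee_rot: [-89.9, -0.1, -86.7]
force: [0.2, 0.4, -0.0]
gripper_width: 53.7
at [ 479.  -312.6   60.8] rot [-89.9  -0.1 -86.7] q [-34, 26, 102, 0, 52, -38] w 53.7 dist 1 dyaw -0.0 rows 1
shift tool [-0.6  0.8 -0.4] per row [-0.6  0.8 -0.4]
```

```bash
python3 -m handwheel '[[0,[0,1,0],[0,0,0]],[0,[0,0,0],[0,0,0]],[0,[0,0,0],[0,0,0]],[0,[0,0,0],[0,0,0]],[0,[0,0,0],[0,0,0]],[0,[0,0,0],[0,0,0]],[0,[0,0,0],[0,0,0]],[0,[0,0,0],[0,0,0]],[0,[0,0,0],[0,0,0]],[0,[0,0,0],[0,0,0]]]' 30
```

```text
time_s: 4.53
ee_pos: [478.7, -312.3, 58.9]
ee_rot: [-90.0, -0.0, -86.7]
force: [-0.0, 0.4, -0.9]
gripper_width: 17.9
```

```bash
python3 -m handwheel '[[0,[0,-5,0],[0,0,0]],[0,[0,-12,0],[0,0,0]],[0,[0,-15,0],[0,0,0]],[0,[0,-15,0],[0,0,0]],[0,[0,-15,0],[0,0,0]],[0,[0,-15,0],[0,0,0]],[0,[0,-15,0],[0,0,0]],[0,[0,-15,0],[0,0,0]],[0,[0,-3,0],[0,0,0]],[0,[0,0,0],[0,0,0]]]' 45;python3 go.py 115 80 166 -90 f
```

```text
time_s: 5.37
ee_pos: [479.0, -312.6, 170.1]
ee_rot: [-89.9, -0.1, -86.7]
force: [-0.8, -0.3, -0.8]
gripper_width: 17.4
at [ 479.  -312.6  170.1] rot [-89.9  -0.1 -86.7] q [-34, 20, 94, 0, 66, -38] w 17.4 dist 389 dyaw -1.8 rows 12
[-29.6, 0.3, 13.3] [0, np.float64(0.15), 0]
[-29.6, 0.3, 13.2] [0, np.float64(0.15), 0]
[-29.7, 0.3, 13.1] [0, np.float64(0.15), 0]
[-29.7, 0.3, 13.0] [0, np.float64(0.15), 0]
[-29.7, 0.3, 12.9] [0, np.float64(0.15), 0]
[-29.8, 0.3, 12.9] [0, np.float64(0.15), 0]
[-29.8, 0.3, 12.8] [0, np.float64(0.15), 0]
[-29.8, 0.3, 12.7] [0, np.float64(0.15), 0]
[-29.9, 0.3, 12.6] [0, np.float64(0.15), 0]
[-29.9, 0.3, 12.6] [0, np.float64(0.15), 0]
[-29.9, 0.3, 12.5] [0, np.float64(0.15), 0]
[-30.0, 0.3, 12.4] [0, np.float64(0.15), 0]
```

```bash
python3 -m handwheel '[[0,[-20,0,10],[0,0.2,0]],[0,[-30,0,13.2],[0,0.2,0]],[0,[-33,0,14.5],[0,0.2,0]],[0,[-33,0,14.4],[0,0.2,0]],[0,[-33,0,14.4],[0,0.2,0]],[0,[-33,0,14.3],[0,0.2,0]],[0,[-33,0,14.2],[0,0.2,0]],[0,[-33,0,14.2],[0,0.2,0]],[0,[-33,0,14.2],[0,0.2,0]],[0,[-33,0,14],[0,0,0]]]' 45;python3 go.py 115 80 166 -90 f
```

```text
time_s: 6.2
ee_pos: [602.5, 8.9, 167.5]
ee_rot: [-90.1, -0.0, -88.5]
force: [0.0, -0.8, -1.7]
gripper_width: 17.7
at [602.5   8.9 167.5] rot [-90.1  -0.  -88.5] q [0, 23, 90, 0, 68, -2] w 17.7 dist 45 dyaw -0.0 rows 2
shift tool [-41.7   1.5  16. ] per row [-20.8   0.8   8. ]
```

Now over the slot, lowering a little and looking.

```bash
python3 -m handwheel '[[0,[-14,0,5],[0,0,0]],[0,[-14,0,5],[0,0,0]],[0,[-13.7,5,6],[0,0,0]],[0,[0,10,0],[0,0,0]],[0,[0,13,0],[0,0,0]],[0,[0,10,0],[0,0,0]],[0,[0,4,0],[0,0,0]],[0,[0,0,0],[0,0,0]],[0,[0,0,0],[0,0,0]],[0,[0,0,0],[0,0,0]]]' 45
cat > look.py <<'E'
import sys
from h import *
# look.py tag n x y w h s [overlay expr]
tag,n=sys.argv[1:3];x,y,w,h=map(int,sys.argv[3:7]);s=float(sys.argv[7])
im=env.grab_frame(n)[:,:,::-1].copy();cv2.imwrite(f"pics/{tag}_full.png",im)
B=eval(sys.argv[8]) if len(sys.argv)>8 else []
over(n,im,B,x,y,w,h,s,f"pics/{tag}.png")
E
python3 go.py 115 80 86 -90 f
python3 look.py a1 top 280 170 190 120 4
python3 look.py a2 side 270 190 130 130 4.5
```

```text
time_s: 7.03
ee_pos: [618.2, 48.7, 127.5]
ee_rot: [-89.9, -0.0, -88.5]
force: [0.0, -0.1, -0.5]
gripper_width: 17.8
at [618.2  48.7 127.5] rot [-89.9  -0.  -88.5] q [3, 26, 91, 0, 63, 2] w 17.8 dist 42 dyaw 0.0 rows 2
shift tool [-2.3 41.5 -0.8] per row [-1.1 20.8 -0.4]
```

View pics/a1.png

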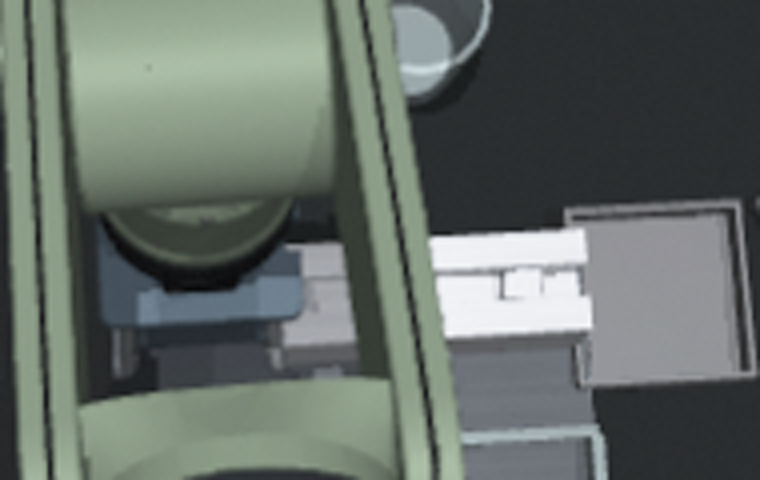

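View pics/a2.png

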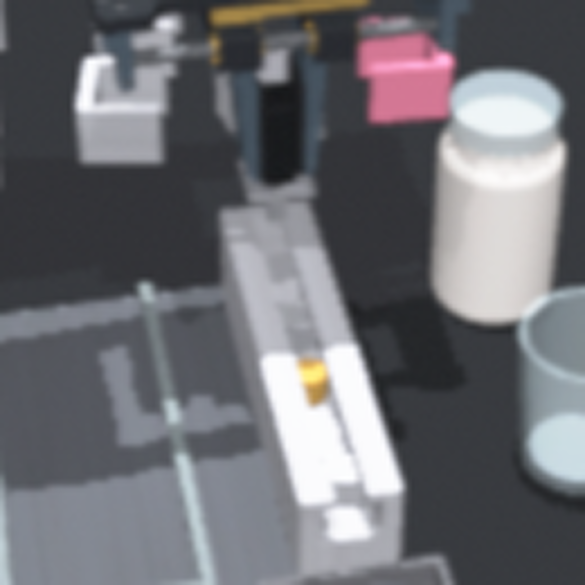

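Run:
```python
from h import *
im=cv2.imread("pics/a2_full.png")
over("side",im,place(SCR[:2],618.2,48.7,1.5,127.5-14)+place(FIX,504.5,-32,1.5)+place(FIX,504.5,-32,1.5),285,205,110,120,6,"pics/a3.png")
```

```text
(no output)
```

View pics/a3.png

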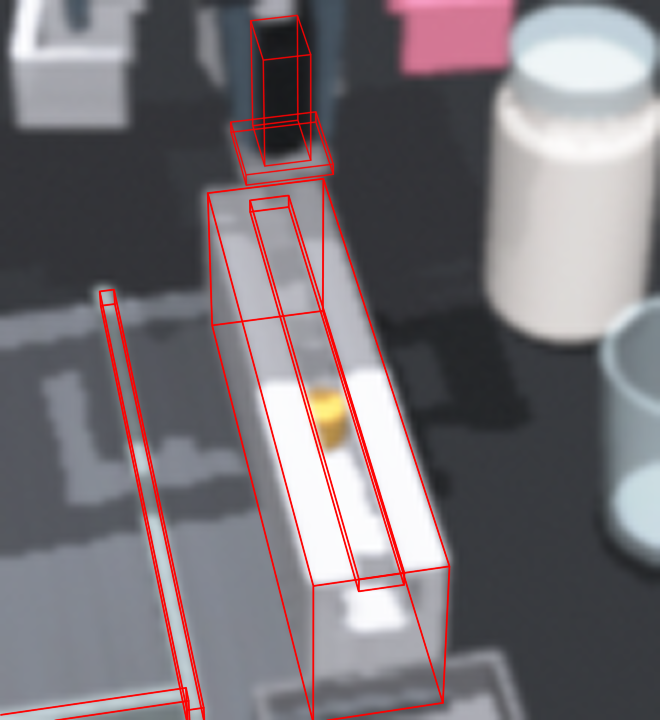

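```bash
python3 -m handwheel '[[0,[-1,5,0],[0,0,0]],[0,[-1,5,0],[0,0,0]],[0,[0,5,0],[0,0,0]],[0,[0,4,0],[0,0,0]],[0,[0,4,0],[0,0,0]],[0,[0,3,0],[0,0,0]],[0,[0,3,0],[0,0,0]],[0,[0,3,0],[0,0,0]],[0,[0,0,0],[0,0,0]],[0,[0,0,0],[0,0,0]]]' 45; python3 look.py a4 side 285 205 110 120 6 "place(SCR[:2],618.2,50.7,1.5,94.7-14)"
```

```text
time_s: 7.97
ee_pos: [617.7, 51.2, 94.8]
ee_rot: [-90.0, -0.0, -88.5]
force: [-0.4, 0.9, -0.9]
gripper_width: 17.9
```

View pics/a4.png

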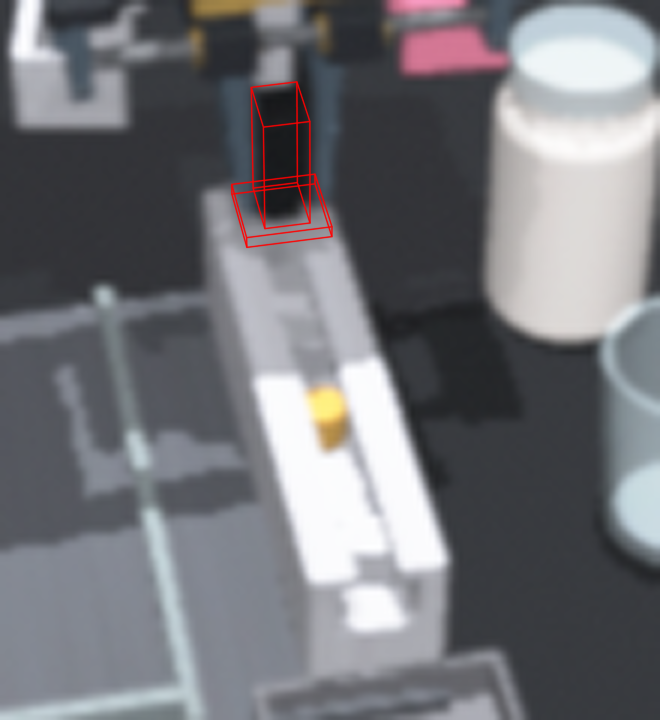

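```bash
python3 -m handwheel '[[0,[0,3,0],[0,0,0]],[0,[0,2.5,0],[0,0,0]],[0,[0,1.5,0],[0,0,0]],[0,[0,1,0],[0,0,0]],[0,[0,0,0],[0,0,0]],[0,[0,0,0],[0,0,0]],[0,[4,0,0],[0,0,0]],[0,[6,0,0],[0,0,0]],[0,[6,0,0],[0,0,0]],[0,[6,0,0],[0,0,0]]]' 45; python3 go.py 115 -120 86.4 -90 f
```

```text
time_s: 8.85
ee_pos: [618.4, 28.4, 87.0]
ee_rot: [-90.0, -0.0, -88.5]
force: [-0.5, -0.0, -0.2]
gripper_width: 18.1
at [618.4  28.4  87. ] rot [-90.   -0.  -88.5] q [2, 28, 94, 0, 58, 0] w 18.1 dist 177 dyaw -0.0 rows 6
shift tool [177.4   0.6  -0.4] per row [29.6  0.1 -0.1]
```

```bash
python3 -m handwheel '[[0,[6,0.3,0],[0,0,0]],[0,[6,0,0],[0,0,0]],[0,[6,0,0],[0,0,0]],[0,[6,0,0],[0,0,0]],[0,[6,0,0],[0,0,0]],[0,[6,0,0],[0,0,0]],[0,[6,0,0],[0,0,0]],[0,[6,0,0],[0,0,0]],[0,[6,0,0],[0,0,0]],[0,[6,0,0],[0,0,0]]]' 45; python3 -m handwheel '[[0,[6,0,0],[0,0,0]],[0,[6,0,0],[0,0,0]],[0,[6,0,0],[0,0,0]],[0,[6,0,0],[0,0,0]],[0,[6,0,0],[0,0,0]],[0,[5,0,0],[0,0,0]],[0,[5,0,0],[0,0,0]],[0,[5,0,0],[0,0,0]],[0,[5,0,0],[0,0,0]],[0,[5,0,0],[0,0,0]]]';  python3 look.py a5 side 285 205 110 120 5;python3 go.py 115 -120 86.4 -90 f
```

```text
time_s: 9.68
ee_pos: [619.9, -31.3, 86.7]
ee_rot: [-90.0, -0.0, -88.5]
force: [0.6, 0.5, -0.1]
gripper_width: 18.0
time_s: 10.52
ee_pos: [621.4, -86.1, 86.6]
ee_rot: [-90.0, -0.0, -88.5]
force: [-0.0, 0.8, -1.8]
gripper_width: 17.7
at [621.5 -87.1  86.6] rot [-90.   -0.  -88.5] q [-9, 29, 93, 0, 59, -10] w 17.7 dist 62 dyaw 0.0 rows 2
shift tool [61.8  0.2 -0.5] per row [30.9  0.1 -0.2]
```

View pics/a5.png

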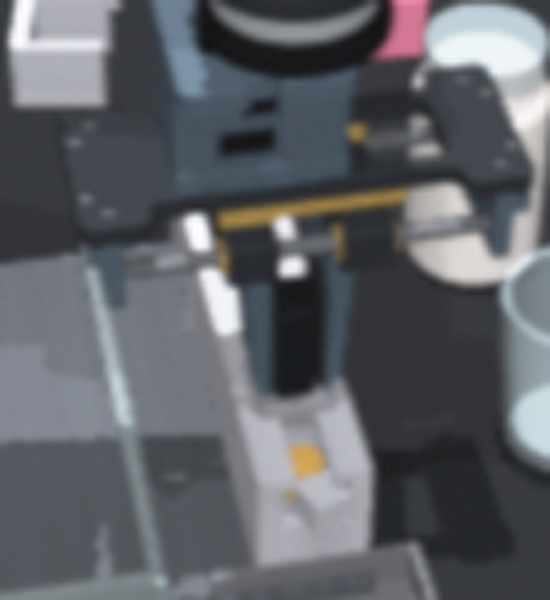

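Brass disc at crop (307,460) and the cube at (325,495) are moving ahead of the blade. I keep pushing.

```bash
python3 -m handwheel '[[0,[4,0,0],[0,0,0]],[0,[4,0,0],[0,0,0]],[0,[4,0,0],[0,0,0]],[0,[4,0,0],[0,0,0]],[0,[4,0,0],[0,0,0]],[0,[4,0,0],[0,0,0]],[0,[4,0,0],[0,0,0]],[0,[4,0,0],[0,0,0]],[0,[4,0,0],[0,0,0]],[0,[4,0,0],[0,0,0]]]' 45; python3 -m handwheel '[[0,[4,0,0],[0,0,0]],[0,[4,0,0],[0,0,0]],[0,[4,0,0],[0,0,0]],[0,[4,0,0],[0,0,0]],[0,[4,0,0],[0,0,0]],[0,[3,0,0],[0,0,0]],[0,[3,0,0],[0,0,0]],[0,[0,0,0],[0,0,0]],[0,[0,0,0],[0,0,0]],[0,[0,0,0],[0,0,0]]]';  python3 look.py a6 side 270 235 140 130 5;python3 look.py a7 top 320 190 180 120 4;python3 go.py 115 -122 86.4 -90 f
```

```text
time_s: 11.4
ee_pos: [622.4, -126.1, 86.7]
ee_rot: [-90.0, -0.0, -88.5]
force: [-0.3, 0.5, -1.4]
gripper_width: 17.7
time_s: 12.23
ee_pos: [623.1, -151.6, 86.6]
ee_rot: [-90.0, 0.0, -88.5]
force: [-0.2, 0.1, -0.5]
gripper_width: 17.7
at [ 623.1 -151.5   86.6] rot [-90.   -0.  -88.5] q [-15, 30, 91, 0, 60, -16] w 17.7 dist 1 dyaw -0.0 rows 1
shift tool [-0.5  0.2 -0.4] per row [-0.5  0.2 -0.4]
```

View pics/a6.png

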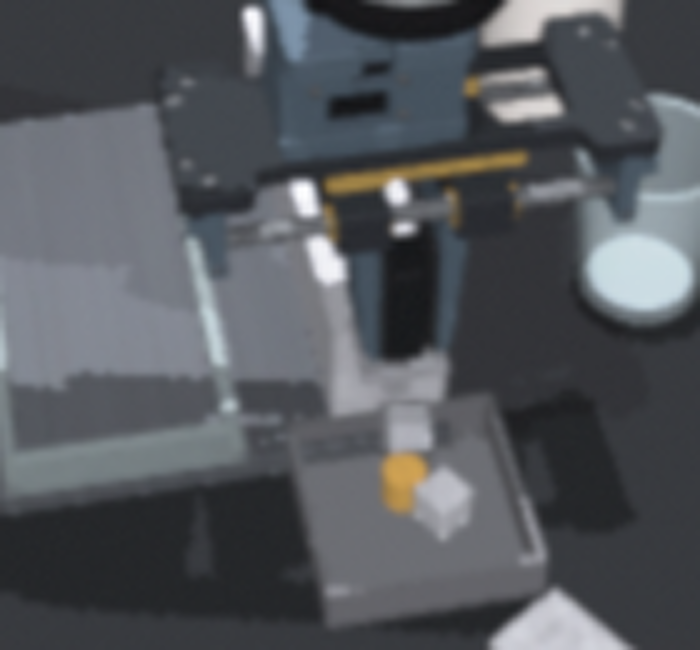

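View pics/a7.png

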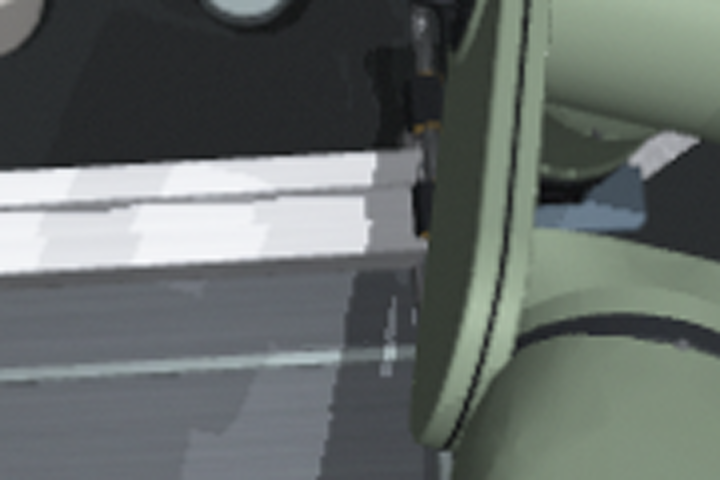

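```bash
python3 - <<'E'
from h import *
from go import FX
def inv(p):
    t=np.radians(FX[2]);d=p[:2]-FX[:2];return np.round([d[0]*np.cos(t)+d[1]*np.sin(t),-d[0]*np.sin(t)+d[1]*np.cos(t)],1)
for z in(12,53): print(z,inv(unproj("side",(351.6,320),z)))
E
python3 -m handwheel '[[0,[1,0,0],[0,0,0]],[0,[1,0,0],[0,0,0]],[0,[0,0,0],[0,0,0]],[0,[0,0,0],[0,0,0]],[0,[0,0,0],[0,0,0]],[0,[0,0,0],[0,0,0]],[0,[0,0,0],[0,0,0]],[0,[0,0,0],[0,0,0]],[0,[0,0,0],[0,0,0]],[0,[0,0,0],[0,0,0]]]'
python3 look.py a8 side 320 290 80 70 9
```

```text
12 [ 123.2 -112.6]
53 [ 114.5 -146.6]
time_s: 13.17
ee_pos: [623.2, -153.7, 86.7]
ee_rot: [-90.0, -0.0, -88.5]
force: [0.6, -0.8, -0.4]
gripper_width: 17.6
```

View pics/a8.png

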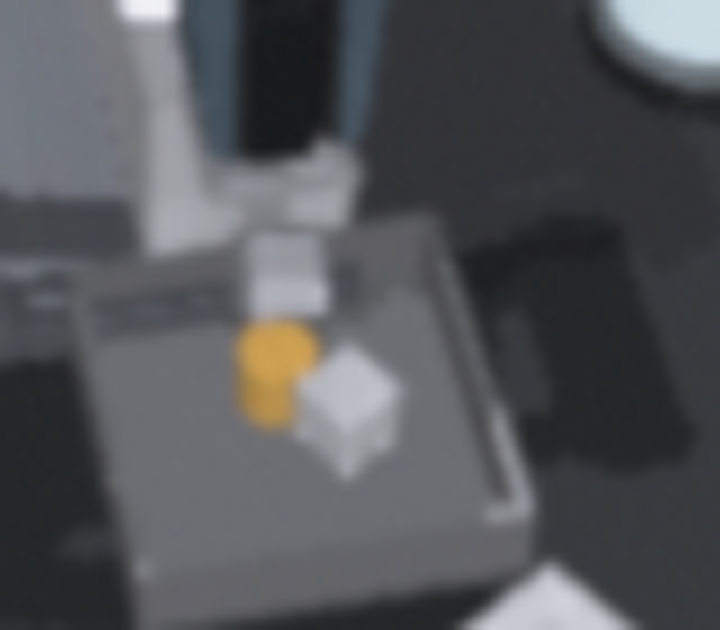

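```bash
python3 -m handwheel '[[0,[0,-8,0],[0,0,0]],[0,[0,-12,0],[0,0,0]],[0,[0,-15,0],[0,0,0]],[0,[0,-15,0],[0,0,0]],[0,[0,-15,0],[0,0,0]],[0,[0,-10,0],[0,0,0]],[0,[15,-5,-12],[0,-0.3,0]],[0,[20,0,-18],[0,-0.5,0]],[0,[20,0,-18],[0,-0.5,0]],[0,[20,0,-18],[0,-0.5,0]]]';python3 go.py 478.7 -312.3 167 -86.7
```

```text
time_s: 14.05
ee_pos: [559.4, -231.6, 167.1]
ee_rot: [-90.0, -0.0, -86.6]
force: [0.4, -1.2, -0.1]
gripper_width: 17.6
at [ 559.4 -231.6  167.1] rot [-90.   -0.  -86.6] q [-24, 23, 90, 0, 67, -27] w 17.6 dist 114 dyaw -0.1 rows 4
shift tool [ 75.7   0.1 -85.3] per row [ 18.9   0.  -21.3]
```

```bash
python3 -m handwheel '[[0,[18.7,0,-21.3],[0,0,0]],[0,[19,0,-21.3],[0,0,0]],[0,[19,0,-21.3],[0,0,0]],[0,[19,0,-21.4],[0,0.1,0]],[0,[0,10,0],[0,0,0]],[0,[0,15,0],[0,0,0]],[0,[0,15,0],[0,0,0]],[0,[0,5,0],[0,0,0]],[0,[0,0,0],[0,0,0]],[0,[0,0,0],[0,0,0]]]';python3 go.py 478.7 -312.3 59.5 -86.7; python3 look.py b1 side 240 340 100 100 6 "place(SCR[:2],478.7,-312.3,3.3,122-14)"; python3 look.py b2 top 400 190 160 150 4
```

```text
time_s: 14.88
ee_pos: [479.6, -311.5, 121.9]
ee_rot: [-90.0, -0.0, -86.8]
force: [-0.2, -0.4, -0.2]
gripper_width: 18.2
at [ 479.6 -311.5  121.9] rot [-90.   -0.  -86.8] q [-34, 22, 98, 0, 60, -37] w 18.2 dist 62 dyaw 0.1 rows 2
shift tool [ 0.8 62.4 -1. ] per row [ 0.4 31.2 -0.5]
```

View pics/b1.png

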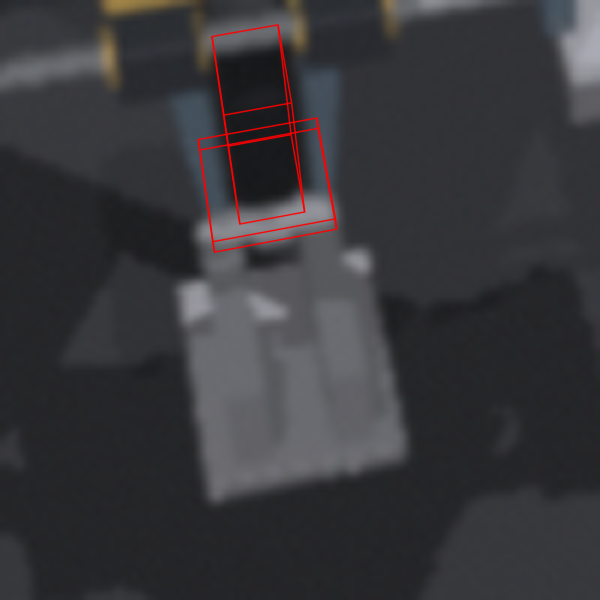

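View pics/b2.png

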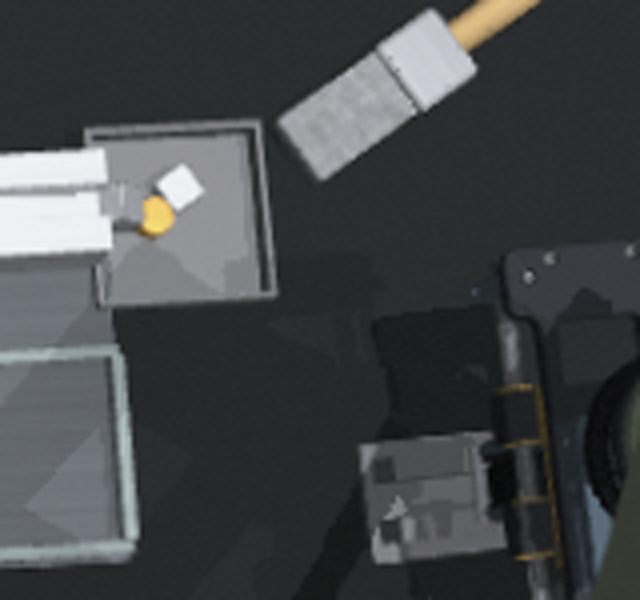

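```bash
python3 -m handwheel '[[0,[0.8,6,-0.8],[0,0,0]],[0,[0,9,0],[0,0,0]],[0,[0,10,0],[0,0,0]],[0,[0,10,0],[0,0,0]],[0,[0,9,0],[0,0,0]],[0,[0,7,0],[0,0,0]],[0,[0,5,0],[0,0,0]],[0,[0,3,0],[0,0,0]],[0,[0,2.5,0],[0,0,0]],[0,[0,0,0],[0,0,0]]]';python3 -m handwheel '[[0,[0,0.5,0],[0,0,0]],[0,[0,0.5,0],[0,0,0]],[0,[0,0,0],[0,0,0]],[0,[0,0,0],[0,0,0]],[0.1,[0,0,0],[0,0,0]],[0.3,[0,0,0],[0,0,0]],[1,[0,0,0],[0,0,0]],[1,[0,0,0],[0,0,0]],[1,[0,0,0],[0,0,0]],[1,[0,0,0],[0,0,0]]]'
```

```text
time_s: 15.82
ee_pos: [478.4, -312.4, 59.8]
ee_rot: [-90.0, 0.0, -86.8]
force: [0.8, -0.5, -0.5]
gripper_width: 17.9
time_s: 16.65
ee_pos: [478.6, -312.5, 59.2]
ee_rot: [-90.0, -0.0, -86.8]
force: [0.4, 0.2, -0.8]
gripper_width: 48.3
```

```bash
python3 -m handwheel '[[1,[0,0,0],[0,0,0]],[1,[0,-10,0],[0,0,0]],[1,[0,-15,0],[0,0,0]],[1,[0,-20,0],[0,0,0]],[1,[0,-20,0],[0,0,0]],[1,[0,-25,0],[0,0,0]],[1,[0,-25,0],[0,0,0]],[1,[20,-10,-20],[0,0,0]],[1,[25,0,-25],[0,0,0]],[1,[25,0,-25],[0,0,0]]]'
cat > chs.py <<'E'
from h import *
import pickle,sys
tag=sys.argv[1]
EX=[(647,253,14),(447,247,-2),(573,348,-12),(553,256,-11),(453,350,-11)]
out={}
ims={}
for n in("top","side"):
    ims[n]=env.grab_frame(n)[:,:,::-1].copy();cv2.imwrite(f"pics/{tag}_{n}.png",ims[n]);out[n]=env.masks_of(n,"ch1")
pickle.dump(out,open("mch.pkl","wb"))
for n in out:
    print(n)
    for a in out[n]:
        g=unproj(n,a["location"],20)
        im=ims[n][a["region"]].mean(0)
        if im[2]-im[0]>40: continue
        r=fit({n:a["region"]},CH,g[0],g[1],0,rng=(0,0,25))
        print(round(float(a["p"]),2),np.round(a["location"]).tolist(),np.round(r[0],1),round(r[1],2))
E
python3 chs.py c0
python3 - <<'E'
from h import *
a=cv2.imread("pics/c0_top.png")[200:350,400:560];b=cv2.imread("pics/c0_side.png")[280:430,250:410]
cv2.imwrite("pics/c0ab.png",cv2.resize(np.hstack([a,b]),None,fx=2.5,fy=2.5,interpolation=cv2.INTER_CUBIC))
E
```

```text
time_s: 17.48
ee_pos: [412.6, -387.0, 186.3]
ee_rot: [-89.9, -0.2, -86.7]
force: [-0.0, 0.8, -0.3]
gripper_width: 91.2
top
0.98 [224.0, 347.0] [448.1 246.7  -2.4] 0.12
0.98 [169.0, 337.0] [454.8 349.7 -10.6] 0.23
0.85 [191.0, 273.0] [594.5 323.3 -10.6] 0.18
0.82 [214.0, 187.0] [737.3 269.5  -5.7] 0.53
0.79 [228.0, 241.0] [647.1 252.2  12.9] 0.1
side
0.88 [294.0, 213.0] [552.1 257.2  -9.8] 0.04
0.69 [309.0, 197.0] [592.5 325.5  -4.3] 0.27
0.61 [328.0, 210.0] [644.5 254.6  12.9] 0.07
0.58 [258.0, 218.0] [445.1 247.3  -2.7] 0.07
0.53 [262.0, 200.0] [452.9 350.5  -7.8] 0.26
```

View pics/c0ab.png

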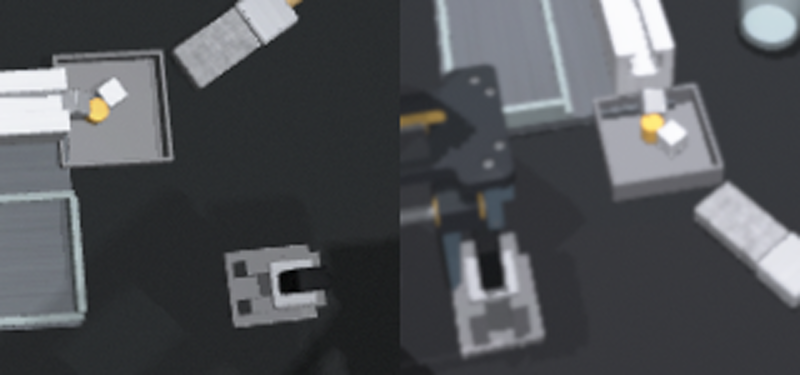

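View pics/c0_top.png

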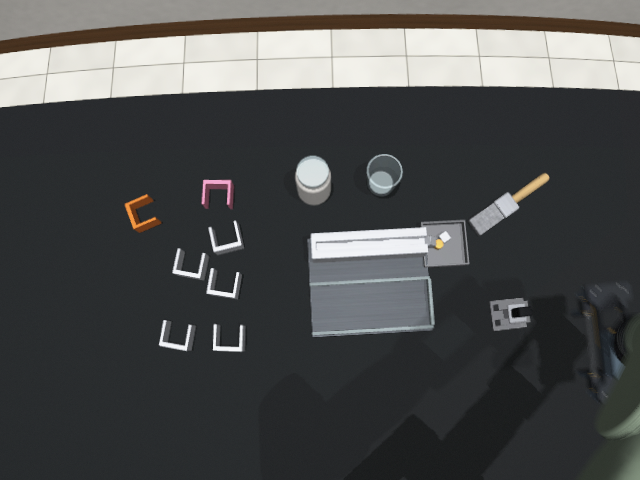

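Top view: the slot is empty, all three chips are in the tray (top (433–445,240)) and the scraper is back in its rest. One channel was knocked from (178,274) to (190,265). It is still upright. On to the channels.

```bash
python3 -m handwheel '[[1,[-20,0,0],[0,0.6,0]],[1,[-34,0,0],[0,0.6,0]],[1,[-36,0,0],[0,0.6,0]],[1,[-36,0,0],[0,0.6,0]],[1,[-36,0,0],[0,0.6,0]],[1,[-36,0,0],[0,0.6,0]],[1,[-36,0,0],[0,0.6,0]],[1,[-36,0,0],[0,0.6,0]],[1,[-36,0,0],[0,0.6,0]],[1,[-36,0,0],[0,0.3,0]]]' 25;python3 go.py 425.6 247.9 110 -92.4
```

```text
time_s: 18.52
ee_pos: [410.0, -41.6, 184.6]
ee_rot: [-90.0, 0.0, -92.4]
force: [0.1, 0.6, 0.5]
gripper_width: 91.4
at [410.  -41.6 184.6] rot [-90.    0.  -92.4] q [-7, 5, 112, 0, 63, -5] w 91.4 dist 299 dyaw 0.0 rows 9
shift tool [-289.9   74.6    3.2] per row [-32.2   8.3   0.4]
```

```bash
python3 -m handwheel '[[0.45,[-30,0,0.4],[0,0,0]],[0.45,[-33,5,0.4],[0,0,0]],[0.45,[-33,8,0.4],[0,0,0]],[0.45,[-33,10,0.4],[0,0,0]],[0.45,[-33,10,0.4],[0,0,0]],[0.45,[-33,10,0.4],[0,0,0]],[0.45,[-33,10,0.4],[0,0,0]],[0.45,[-32,10,0.4],[0,0,0]],[0.45,[-30,12,0],[0,0,0]],[0.45,[0,8,0],[0,0,0]]]' 25;python3 go.py 425.6 247.9 13 -92.4
python3 look.py d1 side 225 150 110 100 6;python3 look.py d2 top 180 290 110 90 6
```

```text
time_s: 19.35
ee_pos: [426.1, 250.9, 100.6]
ee_rot: [-89.9, 0.2, -92.2]
force: [0.8, -0.0, 0.6]
gripper_width: 41.0
at [426.1 250.9 100.6] rot [-89.9   0.2 -92.2] q [29, 17, 110, 0, 53, 31] w 41.0 dist 88 dyaw -0.2 rows 3
shift tool [ 3.1 87.6 -0.4] per row [ 1.  29.2 -0.1]
```

View pics/d1.png

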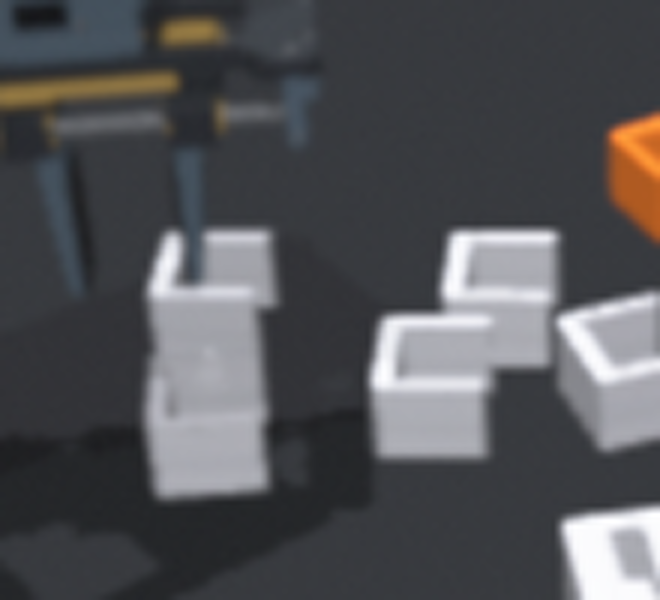

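View pics/d2.png

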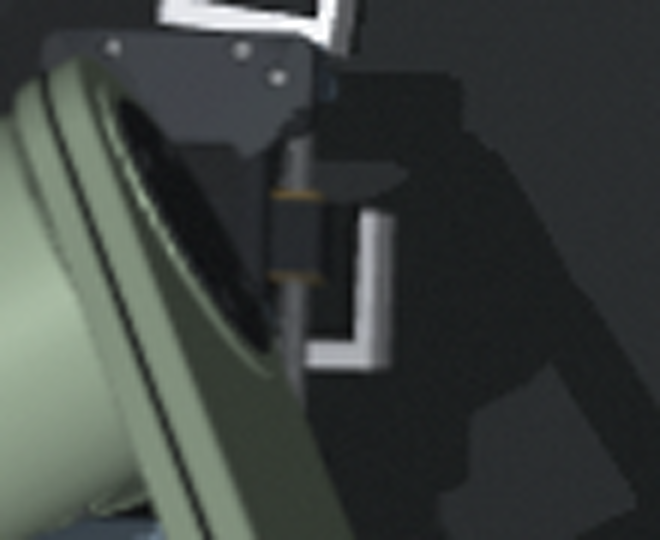

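```bash
python3 -m handwheel '[[0.45,[1,20,0],[0,0,0]],[0.45,[1,25,-0.2],[0,0,0]],[0.45,[1.1,22,-0.2],[0,0,0]],[0.45,[0,14,0],[0,0,0]],[0.45,[0,6.5,0],[0,0,0]],[0,[0,0,0],[0,0,0]],[0,[0,0,0],[0,0,0]],[0,[0,0,0],[0,0,0]],[0,[0,0,0],[0,0,0]],[0,[0,0,0],[0,0,0]]]' 25;python3 look.py d3 side 225 150 110 100 6
```

```text
time_s: 20.28
ee_pos: [426.1, 242.3, 14.5]
ee_rot: [-89.9, 0.0, -92.5]
force: [-0.1, -0.6, -0.5]
gripper_width: 10.6
```

View pics/d3.png

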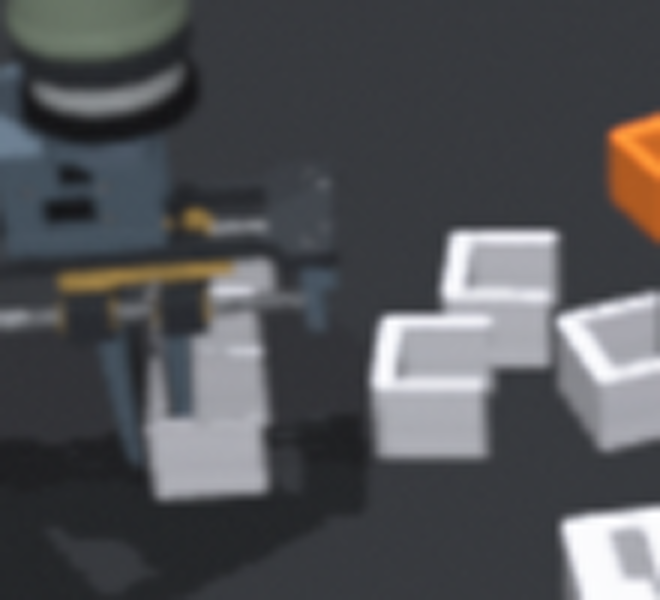

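```bash
python3 -m handwheel '[[0,[0,0,0],[0,0,0]],[0,[0,0,0],[0,0,0]],[0,[0,0,0],[0,0,0]],[0,[0,0,0],[0,0,0]],[0,[0,0,0],[0,0,0]],[0,[0,0,0],[0,0,0]],[0,[0,0,0],[0,0,0]],[0,[0,0,0],[0,0,0]],[0,[0,0,0],[0,0,0]],[0,[0,0,0],[0,0,0]]]' 30;python3 go.py 425.6 247.9 13 -92.4
```

```text
time_s: 21.17
ee_pos: [426.1, 242.3, 14.4]
ee_rot: [-89.9, 0.0, -92.5]
force: [-0.9, -0.2, 6.0]
gripper_width: 7.8
at [426.1 242.3  14.4] rot [-89.9   0.  -92.5] q [28, 24, 116, 0, 41, 31] w 7.8 dist 6 dyaw 0.1 rows 1
shift tool [-5.5  1.4 -0.8] per row [-5.5  1.4 -0.8]
```

```bash
python3 -m handwheel '[[0,[0,-6,0],[0,0,0]],[0,[0,-12,0],[0,0,0]],[0,[0,-15,0],[0,0,0]],[0,[0,-15,0],[0,0,0]],[0,[0,-15,0],[0,0,0]],[0,[0,-15,0],[0,0,0]],[0,[5,-7,0],[0,0,0]],[0,[10,0,0],[0,0,0]],[0,[15,0,0],[0,0,0]],[0,[20,0,0],[0,0,0]]]' 30;python3 go.py -39 -88 95 -90 f
```

```text
time_s: 22.0
ee_pos: [422.6, 191.2, 97.8]
ee_rot: [-90.1, -0.0, -92.4]
force: [0.7, -0.4, -1.4]
gripper_width: 7.9
at [422.6 191.2  97.8] rot [-90.1  -0.  -92.4] q [23, 15, 113, 0, 52, 25] w 7.9 dist 316 dyaw 3.9 rows 10
[31.0, 0.3, 5.8] [0, np.float64(-0.39), 0]
[31.0, 0.3, 5.6] [0, np.float64(-0.39), 0]
[31.1, 0.3, 5.4] [0, np.float64(-0.39), 0]
[31.1, 0.3, 5.2] [0, np.float64(-0.39), 0]
[31.2, 0.3, 5.0] [0, np.float64(-0.39), 0]
[31.2, 0.3, 4.8] [0, np.float64(-0.39), 0]
[31.2, 0.3, 4.6] [0, np.float64(-0.39), 0]
[31.2, 0.3, 4.3] [0, np.float64(-0.39), 0]
[31.3, 0.3, 4.1] [0, np.float64(-0.39), 0]
[31.3, 0.3, 3.9] [0, np.float64(-0.39), 0]
```

```bash
python3 -m handwheel '[[0,[28,0,5.2],[0,-0.4,0]],[0,[31,0,5.6],[0,-0.4,0]],[0,[31,0,5.4],[0,-0.4,0]],[0,[31,0,5.2],[0,-0.4,0]],[0,[31,0,5],[0,-0.4,0]],[0,[31,0,4.8],[0,-0.4,0]],[0,[31,0,4.6],[0,-0.4,0]],[0,[31,0,4.3],[0,-0.4,0]],[0,[31,0,4.1],[0,-0.4,0]],[0,[28,0,3.9],[0,-0.3,0]]]' 30;python3 -m handwheel '[[0,[4,0,0],[0,0,0]],[0,[0,0,0],[0,0,0]],[0,[0,0,0],[0,0,0]],[0,[0,0,0],[0,0,0]],[0,[0,0,0],[0,0,0]],[0,[0,5,0],[0,0,0]],[0,[0,10,0],[0,0,0]],[0,[0,10,0],[0,0,0]],[0,[0,5,0],[0,0,0]],[0,[0,0,0],[0,0,0]]]' 30;python3 go.py -39 -88 25 -90 f; python3 go.py -39 -88 25 -90 f
```

```text
time_s: 22.83
ee_pos: [466.2, -114.7, 97.6]
ee_rot: [-90.1, 0.0, -88.6]
force: [0.8, -0.3, -1.5]
gripper_width: 7.6
time_s: 23.67
ee_pos: [466.9, -115.6, 67.4]
ee_rot: [-90.2, 0.0, -88.5]
force: [-0.8, -0.6, -0.2]
gripper_width: 8.0
at [ 466.9 -115.6   67.4] rot [-90.2   0.  -88.5] q [-15, 19, 113, 0, 48, -17] w 8.0 dist 43 dyaw 0.0 rows 2
shift tool [ 5.4 42.4  0.8] per row [ 2.7 21.2  0.4]
at [ 466.9 -115.6   67.4] rot [-90.2   0.  -88.5] q [-15, 19, 113, 0, 48, -17] w 8.0 dist 43 dyaw 0.0 rows 2
shift tool [ 5.4 42.4  0.8] per row [ 2.7 21.2  0.4]
```

```bash
cat >> h.py <<'E'
def held(off,turned=False,dz=14.4):
    """channel model in the grip: tool at state; off = channel centre minus tool along fixture y"""
    s=env.state();p=s["ee_pos"];yaw=s["ee_rot"][2]+90+(180 if turned else 0)
    a=np.radians(s["ee_rot"][2]+90);c=np.array([np.cos(a),np.sin(a)]);n=np.array([-c[1],c[0]])
    sg=-1 if turned else 1
    q=p[:2]+c*21*sg+n*off
    return place(CH,q[0],q[1],yaw,p[2]-dz)
E
python3 look.py e1 side 245 240 110 100 6 "held(5.5)+place(FIX,504.5,-32,1.5)";python3 look.py e2 top 385 220 90 120 5 "held(5.5)"
```

```text
(no output)
```

View pics/e1.png

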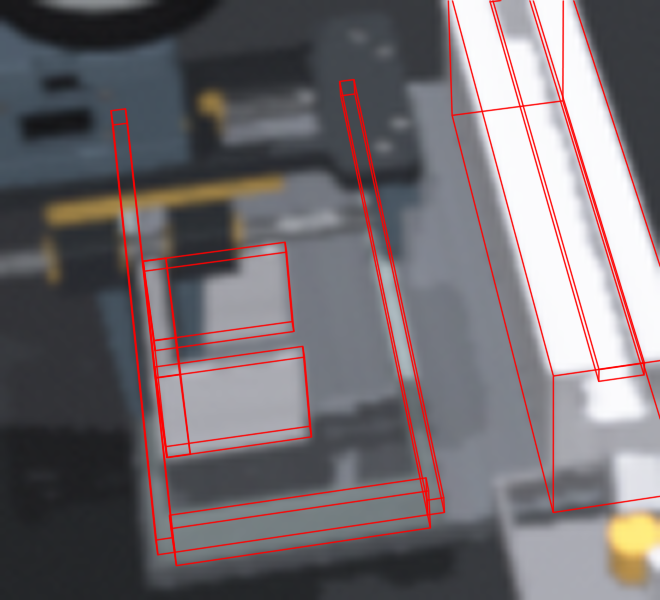

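View pics/e2.png

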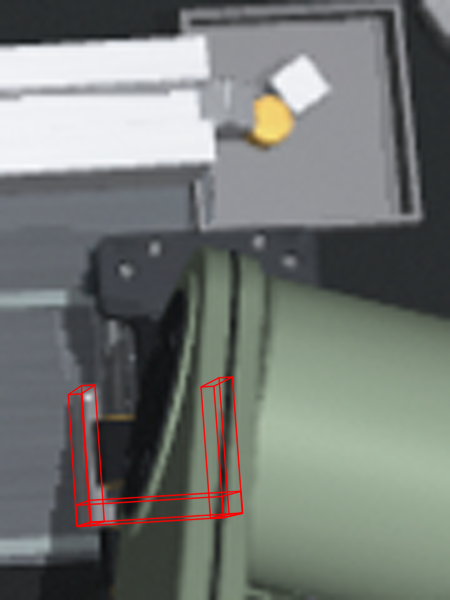

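```bash
python3 -m handwheel '[[0,[2.5,4,0.8],[0,0,0]],[0,[2.5,7,0],[0,0,0]],[0,[0,8,0],[0,0,0]],[0,[0,8,0],[0,0,0]],[0,[0,6,0],[0,0,0]],[0,[0,4,0],[0,0,0]],[0,[0,3,0],[0,0,0]],[0,[0,1,0],[0,0,0]],[0,[0,0,0],[0,0,0]],[0,[0,0,0],[0,0,0]]]' 30;python3 go.py -41 -90 26.4 -90 f;python3 look.py e3 side 245 240 110 100 6 "held(5.5)+place(FIX,504.5,-32,1.5)"
```

```text
time_s: 24.6
ee_pos: [469.0, -121.5, 27.8]
ee_rot: [-90.0, -0.0, -88.6]
force: [0.2, -1.0, -0.5]
gripper_width: 7.7
at [ 469.  -121.5   27.8] rot [-90.   -0.  -88.6] q [-16, 22, 116, 0, 42, -17] w 7.7 dist 4 dyaw 0.1 rows 1
shift tool [ 1.5  1.4 -3.2] per row [ 1.5  1.4 -3.2]
```

View pics/e3.png

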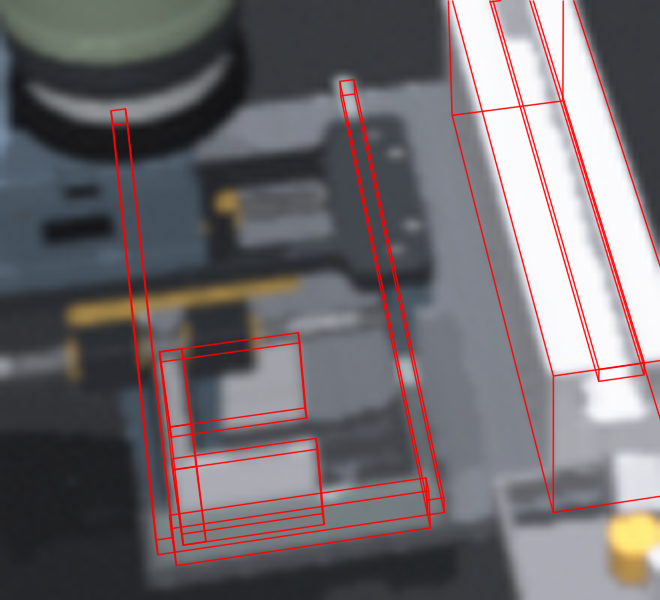

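```bash
python3 -m handwheel '[[0,[0,1,0],[0,0,0]],[0,[0.5,0,-0.5],[0,0,0]],[0,[0.5,0,-0.5],[0,0,0]],[0,[0.5,0,-0.5],[0,0,0]],[0,[0,0,-0.5],[0,0,0]],[0,[0,0,-0.5],[0,0,0]],[0,[0,0,-0.5],[0,0,0]],[0,[0,0,0],[0,0,0]],[0,[0,0,0],[0,0,0]],[0,[0,0,0],[0,0,0]]]' 30;python3 -m handwheel '[[0,[0.3,0,0],[0,0,0]],[0,[0.3,0,0],[0,0,0]],[0,[0.3,0,0],[0,0,0]],[0,[0,0,-0.3],[0,0,0]],[0,[0,0,0],[0,0,0]],[0,[0,0,0],[0,0,0]],[0,[0,0,0],[0,0,0]],[0,[0,0,0],[0,0,0]],[0,[0,0,0],[0,0,0]],[0,[0,0,0],[0,0,0]]]' 30;python3 go.py -41 -90 26.4 -90 f
```

```text
time_s: 25.48
ee_pos: [467.1, -121.9, 27.0]
ee_rot: [-89.8, 0.1, -88.6]
force: [3.0, 6.5, -1.3]
gripper_width: 8.2
time_s: 26.32
ee_pos: [467.1, -122.0, 27.0]
ee_rot: [-89.8, 0.2, -88.6]
force: [3.6, 10.0, -1.5]
gripper_width: 7.8
at [ 467.1 -122.    27. ] rot [-89.8   0.2 -88.6] q [-16, 22, 116, 0, 42, -18] w 7.8 dist 2 dyaw 0.1 rows 1
shift tool [ 1.   0.6 -1.3] per row [ 1.   0.6 -1.3]
```

```bash
python3 -m handwheel '[[0,[-0.4,0.3,-0.4],[0,0,0]],[0,[0,0,-0.4],[0,0,0]],[0,[0,0,0],[0,0,0]],[0,[0,0,0],[0,0,0]],[0,[0,0,0],[0,0,0]],[0,[0,0,0],[0,0,0]],[0,[0,0,0],[0,0,0]],[0,[0,0,0],[0,0,0]],[0,[0,0,0],[0,0,0]],[0,[0,0,0],[0,0,0]]]' 30;python3 go.py -41 -90 26.4 -90 f;python3 look.py e4 side 245 240 110 100 6 "place(CH,*fx2w(-20,-84.5,0)[:2],1.5,12)+place(FIX,504.5,-32,1.5)"
```

```text
time_s: 27.15
ee_pos: [466.7, -122.0, 26.8]
ee_rot: [-89.8, 0.1, -88.6]
force: [4.5, 10.0, -2.4]
gripper_width: 7.7
at [ 466.7 -122.    26.8] rot [-89.8   0.1 -88.6] q [-16, 22, 116, 0, 42, -18] w 7.7 dist 1 dyaw 0.1 rows 1
shift tool [ 1.   0.4 -0.9] per row [ 1.   0.4 -0.9]Traceback (most recent call last):
  File "look.py", line 6, in <module>
    B=eval(sys.argv[8]) if len(sys.argv)>8 else []
      ~~~~^^^^^^^^^^^^^
  File "<string>", line 1, in <module>
NameError: name 'fx2w' is not defined
```

```bash
sed -i 's/^from h import \*/from h import *\nfrom go import fx2w,FX/' look.py; python3 -m handwheel '[[0,[-0.3,0.3,-0.5],[0,0,0]],[0,[0,0,-0.5],[0,0,0]],[0,[0,0,-0.4],[0,0,0]],[0,[0,0,0],[0,0,0]],[0,[0,0,0],[0,0,0]],[0,[0,0,0],[0,0,0]],[0,[0,0,0],[0,0,0]],[0,[0,0,0],[0,0,0]],[0,[0,0,0],[0,0,0]],[0,[0,0,0],[0,0,0]]]' 30;python3 go.py -41 -90 26.4 -90 f;python3 look.py e4 side 245 240 110 100 6 "place(CH,*fx2w(-20,-84.5,0)[:2],1.5,12)+place(FIX,504.5,-32,1.5)"
```

```text
time_s: 28.03
ee_pos: [466.1, -122.0, 26.6]
ee_rot: [-89.7, 0.1, -88.6]
force: [5.9, 9.0, -3.2]
gripper_width: 7.9
at [ 466.1 -122.    26.6] rot [-89.7   0.1 -88.6] q [-16, 22, 116, 0, 42, -18] w 7.9 dist 1 dyaw 0.1 rows 1
shift tool [ 1.   0.2 -0.2] per row [ 1.   0.2 -0.2]
```

View pics/e4.png

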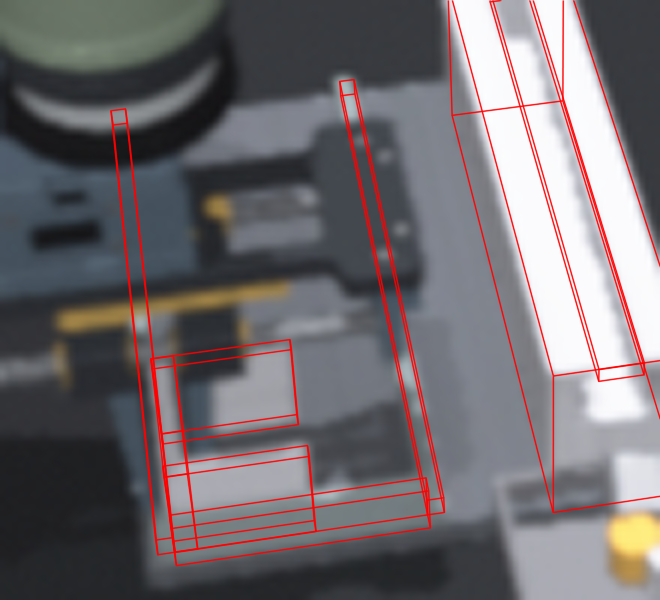

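```bash
python3 -m handwheel '[[0.25,[0,0,0],[0,0,0]],[0.25,[0,0,0],[0,0,0]],[0.25,[0,0,0],[0,0,0]],[0.25,[0,-6,0],[0,0,0]],[0.25,[0,-12,0],[0,0,0]],[0.25,[0,-16,0],[0,0,0]],[0.25,[0,-20,0],[0,0,0]],[0.45,[0,-20,0],[0,0,0]],[0.45,[0,-16,0],[0,-5,0]],[0.45,[0,0,0],[0,-7,0]]]' 30;python3 go.py 433.2 353.3 95 79.4 w 156
```

```text
time_s: 28.92
ee_pos: [465.6, -124.4, 119.9]
ee_rot: [-89.6, -0.2, -76.3]
force: [0.2, 0.3, 0.2]
gripper_width: 39.6
at [ 465.6 -124.4  119.9] rot [-89.6  -0.2 -76.3] q [-16, 15, 110, 0, 55, -30] w 39.6 dist 479 dyaw 156.0 rows 23
[-20.5, 1.1, 3.5] [0, -6.78, 0]
[-20.0, 1.1, 5.9] [0, -6.78, 0]
[-19.1, 1.1, 8.2] [0, -6.78, 0]
[-18.0, 1.1, 10.4] [0, -6.78, 0]
[-16.6, 1.1, 12.5] [0, -6.78, 0]
[-15.1, 1.1, 14.4] [0, -6.78, 0]
[-13.2, 1.1, 16.1] [0, -6.78, 0]
[-11.3, 1.1, 17.5] [0, -6.78, 0]
[-9.1, 1.1, 18.7] [0, -6.78, 0]
[-6.8, 1.1, 19.7] [0, -6.78, 0]
[-4.5, 1.1, 20.3] [0, -6.78, 0]
[-2.0, 1.1, 20.7] [0, -6.78, 0]
[0.4, 1.1, 20.8] [0, -6.78, 0]
[2.9, 1.1, 20.6] [0, -6.78, 0]
[5.3, 1.1, 20.1] [0, -6.78, 0]
[7.6, 1.1, 19.4] [0, -6.78, 0]
[9.9, 1.1, 18.3] [0, -6.78, 0]
[12.0, 1.1, 17.0] [0, -6.78, 0]
[13.9, 1.1, 15.5] [0, -6.78, 0]
[15.6, 1.1, 13.8] [0, -6.78, 0]
[17.1, 1.1, 11.8] [0, -6.78, 0]
[18.4, 1.1, 9.7] [0, -6.78, 0]
[19.4, 1.1, 7.5] [0, -6.78, 0]
```

```bash
python3 -m handwheel '[[0.45,[-20,0,3.5],[0,-6.8,0]],[0.45,[-20,0,6],[0,-6.8,0]],[0.45,[-19,0,8.2],[0,-6.8,0]],[0.45,[-18,0,10.4],[0,-6.8,0]],[0.45,[-16.6,0,12.5],[0,-6.8,0]],[0.45,[-15,0,14.4],[0,-6.8,0]],[0.45,[-13.2,0,16],[0,-6.8,0]],[0.45,[-11.3,0,17.5],[0,-6.8,0]],[0.45,[-9,0,18.7],[0,-6.8,0]],[0.45,[-6.8,0,19.7],[0,-6.8,0]]]' 30;python3 -m handwheel '[[0.45,[-4.5,0,20.3],[0,-6.8,0]],[0.45,[-2,0,20.7],[0,-6.8,0]],[0.45,[0.4,0,20.8],[0,-6.8,0]],[0.45,[3,0,20.6],[0,-6.8,0]],[0.45,[5.3,0,20],[0,-6.8,0]],[0.45,[7.6,0,19.4],[0,-6.8,0]],[0.45,[10,0,18.3],[0,-6.8,0]],[0.45,[12,0,17],[0,-6.8,0]],[0.45,[14,0,15.5],[0,-6.8,0]],[0.45,[15.6,0,13.8],[0,-6.8,0]]]' 30;python3 go.py 433.2 353.3 95 79.4 ;python3 chs.py c1
```

```text
time_s: 29.75
ee_pos: [450.2, 84.3, 116.6]
ee_rot: [-90.0, -0.1, -8.3]
force: [-0.1, -0.5, 1.4]
gripper_width: 41.0
time_s: 30.58
ee_pos: [436.6, 292.1, 116.6]
ee_rot: [-90.1, -0.0, 59.7]
force: [0.4, 0.6, 0.2]
gripper_width: 40.8
at [436.6 292.1 116.6] rot [-90.1  -0.   59.7] q [33, 19, 104, 0, 57, -117] w 40.8 dist 65 dyaw 19.7 rows 3
[17.1, 7.2, 11.3] [0, np.float64(-6.55), 0]
[18.2, 7.2, 9.2] [0, np.float64(-6.55), 0]
[19.2, 7.2, 7.1] [0, np.float64(-6.55), 0]
top
0.94 [221.0, 289.0] [554.2 256.2 -10.5] 0.12
0.93 [225.0, 241.0] [646.2 251.9  12.4] 0.18
0.9 [188.0, 273.0] [593.9 323.1 -11.2] 0.16
0.76 [217.0, 186.0] [738.1 270.1  -4.1] 0.54
0.63 [420.0, 321.0] [ 487.  -119.     1.4] 0.12
side
0.93 [260.0, 199.0] [451.7 350.1 -11.6] 0.05
0.91 [281.0, 308.0] [ 485.1 -104.     0.8] 0.26
0.68 [293.0, 211.0] [552.  257.2  -9.7] 0.04
0.65 [328.0, 214.0] [645.4 254.8   9.7] 0.08
0.56 [308.0, 198.0] [592.5 325.8  -4.4] 0.26
```

View pics/c1_top.png

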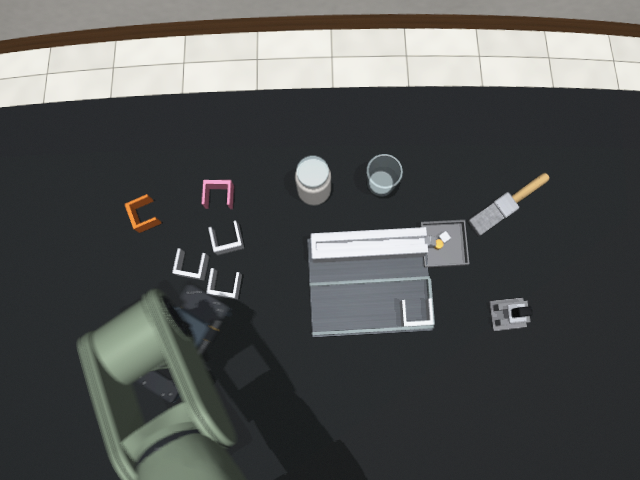

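```bash
python3 - <<'E'
from h import *
from go import fx2w,FX
im=cv2.imread("pics/c1_top.png")
over("top",im,place(FIX,*FX)+place(CH,*fx2w(-20,-84.5,0)[:2],1.5,12),380,260,70,80,8,"pics/e5.png")
E
python3 -m handwheel '[[0.45,[17,2,11.3],[0,-6.6,0]],[0.45,[18,5,9.2],[0,-6.6,0]],[0.45,[19,7,7.1],[0,-6.5,0]],[0.45,[0,7,0],[0,0,0]],[0.45,[0,0,0],[0,0,0]],[0.45,[0,0,0],[0,0,0]],[0.45,[0,0,0],[0,0,0]],[0.45,[0,0,0],[0,0,0]],[0.45,[0,0,0],[0,0,0]],[0.45,[0,0,0],[0,0,0]]]' 30;python3 go.py 433.2 353.3 14 79.4
```

```text
time_s: 31.62
ee_pos: [433.4, 351.8, 95.4]
ee_rot: [-90.0, -0.0, 79.0]
force: [-0.3, 0.5, -0.4]
gripper_width: 41.1
at [433.4 351.8  95.4] rot [-90.  -0.  79.] q [38, 23, 102, 0, 56, -131] w 41.1 dist 81 dyaw 0.4 rows 3
[0.5, 27.1, 0.2] [0, np.float64(-0.12), 0]
[0.5, 27.1, 0.2] [0, np.float64(-0.12), 0]
[0.5, 27.1, 0.2] [0, np.float64(-0.12), 0]
```

View pics/e5.png

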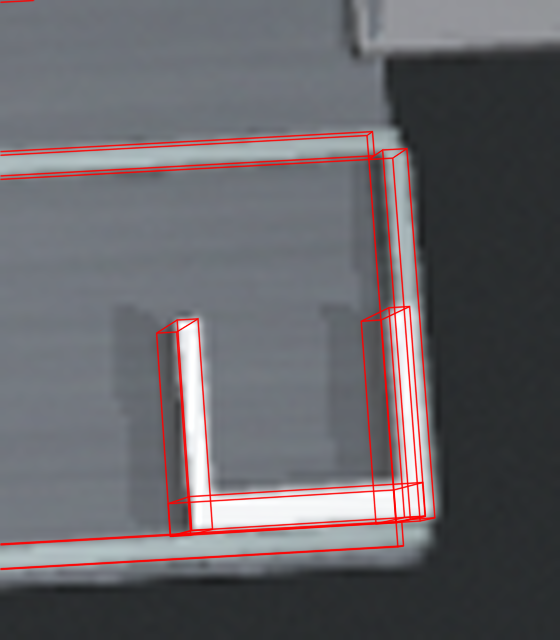

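A stands at the stop and the rail, with the overlay within about 0.5 px. Next I take channel c2.

```bash
python3 -m handwheel '[[0.45,[1.5,10,0.3],[0,-0.4,0]],[0.45,[0,15,0.3],[0,0,0]],[0.45,[0,15,0],[0,0,0]],[0.45,[0,15,0],[0,0,0]],[0.45,[0,14,0],[0,0,0]],[0.45,[0,9,0],[0,0,0]],[0.45,[0,3,0],[0,0,0]],[0.45,[0,0,0],[0,0,0]],[0,[0,0,0],[0,0,0]],[0,[0,0,0],[0,0,0]]]' 30;python3 -m handwheel '[[0,[0,0,0],[0,0,0]],[0,[0,0,0],[0,0,0]],[0,[0,0,0],[0,0,0]],[0,[0,0,0],[0,0,0]],[0,[0,0,0],[0,0,0]],[0,[0,0,0],[0,0,0]],[0,[0,0,0],[0,0,0]],[0,[0,0,0],[0,0,0]],[0,[0,0,0],[0,0,0]],[0,[0,0,0],[0,0,0]]]' 30;python3 go.py 433.2 353.3 14 79.4
```

```text
time_s: 32.45
ee_pos: [433.4, 354.2, 14.7]
ee_rot: [-90.1, -0.1, 79.5]
force: [1.3, -0.4, 0.4]
gripper_width: 30.5
time_s: 33.28
ee_pos: [433.0, 353.9, 14.4]
ee_rot: [-90.0, -0.0, 79.5]
force: [-0.2, -0.6, 5.6]
gripper_width: 8.0
at [433.  353.9  14.4] rot [-90.   -0.   79.5] q [38, 28, 106, 0, 45, -131] w 8.0 dist 1 dyaw -0.1 rows 1
shift tool [-0.6  0.4 -0.3] per row [-0.6  0.4 -0.3]
```

```bash
python3 -m handwheel '[[0,[0,-6,0],[0,0,0]],[0,[0,-12,0],[0,0,0]],[0,[0,-15,0],[0,0,0]],[0,[0,-15,0],[0,0,0]],[0,[0,-15,0],[0,0,0]],[0,[0,-15,0],[0,0,0]],[0,[0,-7,0],[0,0,0]],[0,[0,0,0],[0,7,0]],[0,[0,0,0],[0,7,0]],[0,[0,0,0],[0,7,0]]]' 30;python3 go.py 39 -41 95 -90 f
```

```text
time_s: 34.12
ee_pos: [432.4, 353.5, 98.6]
ee_rot: [-90.0, 0.1, 58.2]
force: [-0.0, -0.0, -1.6]
gripper_width: 8.2
at [432.4 353.5  98.6] rot [-90.    0.1  58.2] q [38, 22, 101, 0, 56, -110] w 8.2 dist 440 dyaw -146.7 rows 22
[-13.7, 0.2, -14.5] [0, np.float64(6.67), 0]
[-12.0, 0.2, -16.0] [0, np.float64(6.67), 0]
[-10.0, 0.2, -17.3] [0, np.float64(6.67), 0]
[-7.9, 0.2, -18.4] [0, np.float64(6.67), 0]
[-5.8, 0.2, -19.2] [0, np.float64(6.67), 0]
[-3.5, 0.2, -19.7] [0, np.float64(6.67), 0]
[-1.2, 0.2, -20.0] [0, np.float64(6.67), 0]
[1.1, 0.2, -20.0] [0, np.float64(6.67), 0]
[3.5, 0.2, -19.7] [0, np.float64(6.67), 0]
[5.7, 0.2, -19.2] [0, np.float64(6.67), 0]
[7.9, 0.2, -18.4] [0, np.float64(6.67), 0]
[10.0, 0.2, -17.3] [0, np.float64(6.67), 0]
[11.9, 0.2, -16.1] [0, np.float64(6.67), 0]
[13.7, 0.2, -14.6] [0, np.float64(6.67), 0]
[15.3, 0.2, -12.9] [0, np.float64(6.67), 0]
[16.7, 0.2, -11.0] [0, np.float64(6.67), 0]
[17.9, 0.2, -9.0] [0, np.float64(6.67), 0]
[18.8, 0.2, -6.9] [0, np.float64(6.67), 0]
[19.5, 0.2, -4.6] [0, np.float64(6.67), 0]
[19.9, 0.2, -2.3] [0, np.float64(6.67), 0]
[20.0, 0.2, -0.0] [0, np.float64(6.67), 0]
[19.9, 0.2, 2.3] [0, np.float64(6.67), 0]
```

```bash
python3 -m handwheel '[[0,[-13.7,0,-14.5],[0,6.7,0]],[0,[-12,0,-16],[0,6.7,0]],[0,[-10,0,-17.3],[0,6.7,0]],[0,[-7.9,0,-18.4],[0,6.7,0]],[0,[-5.8,0,-19.2],[0,6.7,0]],[0,[-3.5,0,-19.7],[0,6.7,0]],[0,[-1.2,0,-20],[0,6.7,0]],[0,[1.1,0,-20],[0,6.7,0]],[0,[3.5,0,-19.7],[0,6.7,0]],[0,[5.7,0,-19.2],[0,6.7,0]]]' 30;python3 -m handwheel '[[0,[7.9,0,-18.4],[0,6.7,0]],[0,[10,0,-17.3],[0,6.7,0]],[0,[12,0,-16],[0,6.7,0]],[0,[13.7,0,-14.6],[0,6.7,0]],[0,[15.3,0,-12.9],[0,6.7,0]],[0,[16.7,0,-11],[0,6.7,0]],[0,[17.9,0,-9],[0,6.7,0]],[0,[18.8,0,-7],[0,6.7,0]],[0,[19.5,0,-4.6],[0,6.7,0]],[0,[19.9,0,-2.3],[0,6.7,0]]]' 30;python3 go.py 39 -41 80 -90 f
```

```text
time_s: 34.95
ee_pos: [484.1, 159.3, 98.4]
ee_rot: [-90.0, 0.1, -8.8]
force: [0.3, -1.0, -1.3]
gripper_width: 7.5
time_s: 35.78
ee_pos: [534.7, -34.2, 98.4]
ee_rot: [-90.1, 0.0, -75.8]
force: [0.0, 1.0, -1.0]
gripper_width: 7.3
at [534.7 -34.2  98.4] rot [-90.1   0.  -75.8] q [-5, 21, 104, 0, 55, -19] w 7.3 dist 43 dyaw -12.7 rows 2
[19.5, 9.2, 0.2] [0, np.float64(6.34), 0]
[19.4, 9.2, 2.3] [0, np.float64(6.34), 0]
```

```bash
python3 -m handwheel '[[0,[17,0,0.2],[0,6.3,0]],[0,[17,3,2.3],[0,6.3,0]],[0,[2,5,0],[0,0,0]],[0,[0,5,0],[0,0,0]],[0,[0,5,0],[0,0,0]],[0,[0,2,0],[0,0,0]],[0,[0,0,0],[0,0,0]],[0,[0,0,0],[0,0,0]],[0,[0,0,0],[0,0,0]],[0,[0,0,0],[0,0,0]]]' 30;python3 go.py 39 -41 26.4 -90 f;python3 look.py f1 side 255 220 110 110 6 "held(0,True)+place(CH,*fx2w(-20,-84.5,0)[:2],1.5,12)";python3 look.py f2 top 340 220 110 120 5 "held(0,True)"
```

```text
time_s: 36.62
ee_pos: [544.5, -67.9, 79.4]
ee_rot: [-90.0, -0.0, -88.0]
force: [0.3, -0.5, -0.3]
gripper_width: 7.8
at [544.5 -67.9  79.4] rot [-90.  -0. -88.] q [-8, 23, 104, 0, 53, -10] w 7.8 dist 53 dyaw -0.5 rows 2
[2.1, 26.5, -0.0] [0, np.float64(0.23), 0]
[2.1, 26.5, -0.0] [0, np.float64(0.23), 0]
```

View pics/f1.png

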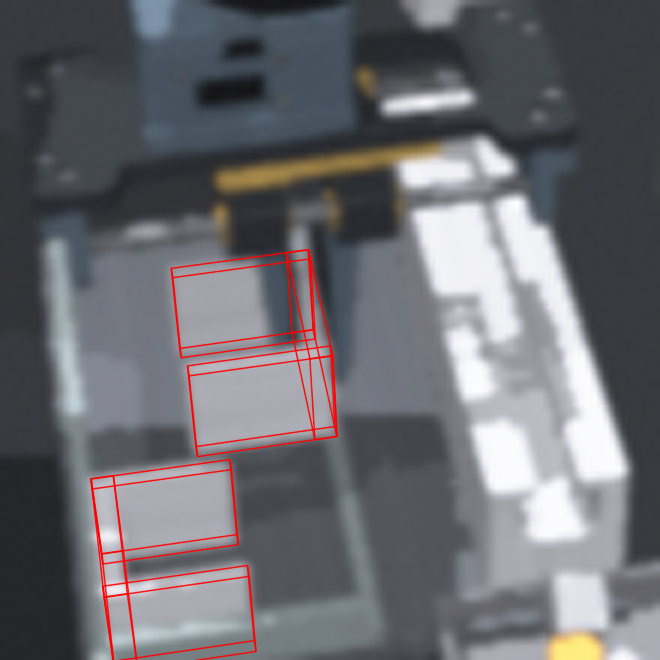

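View pics/f2.png

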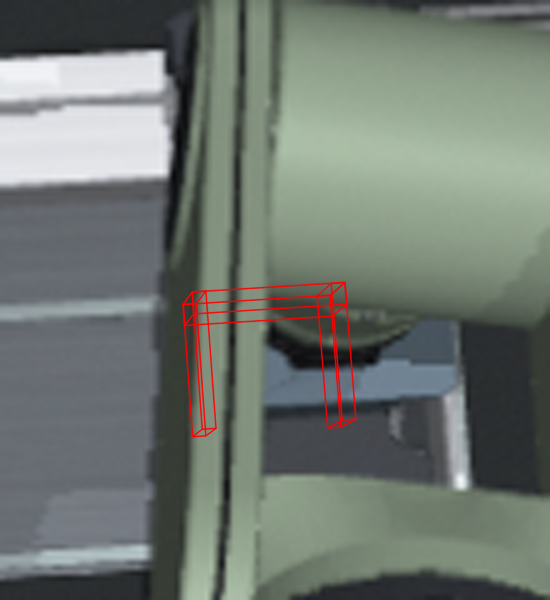

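```bash
python3 -m handwheel '[[0,[2.1,5,0],[0,0.3,0]],[0,[2,8,0],[0,0.2,0]],[0,[0,9,0],[0,0,0]],[0,[0,9,0],[0,0,0]],[0,[0,8,0],[0,0,0]],[0,[0,6,0],[0,0,0]],[0,[0,4,0],[0,0,0]],[0,[0,2,0],[0,0,0]],[0,[0,0,0],[0,0,0]],[0,[0,0,0],[0,0,0]]]' 30;python3 go.py 41 -41 26.4 -90 f;python3 look.py f3 side 255 220 110 110 6 "held(0,True)+place(FIX,*FX)"
```

```text
time_s: 37.55
ee_pos: [544.7, -72.3, 28.2]
ee_rot: [-90.0, -0.0, -88.6]
force: [-0.2, 0.7, -1.5]
gripper_width: 7.9
at [544.7 -72.3  28.2] rot [-90.   -0.  -88.6] q [-9, 27, 107, 0, 46, -10] w 7.9 dist 3 dyaw 0.1 rows 1
shift tool [-0.3  1.8  1.9] per row [-0.3  1.8  1.9]
```

View pics/f3.png

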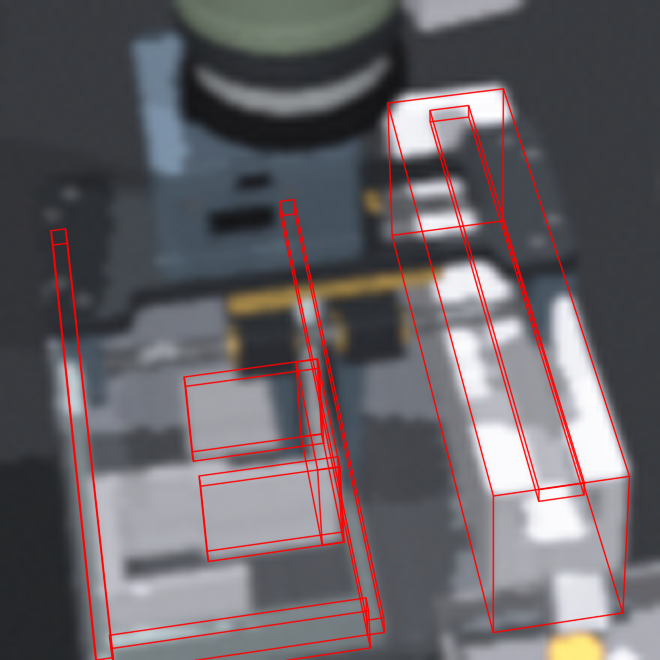

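```bash
python3 -m handwheel '[[0,[0,0.8,0],[0,0,0]],[0,[0,0.6,0.4],[0,0,0]],[0,[0,0,0.5],[0,0,0]],[0,[0,0,0.5],[0,0,0]],[0,[0,0,0.5],[0,0,0]],[0,[0,0,0.4],[0,0,0]],[0,[0,0,0],[0,0,0]],[0,[0,0,0],[0,0,0]],[0,[0,0,0],[0,0,0]],[0,[0,0,0],[0,0,0]]]' 30;python3 go.py 41 -41 26.4 -90 f
```

```text
time_s: 38.43
ee_pos: [546.6, -72.2, 26.6]
ee_rot: [-90.0, -0.0, -88.6]
force: [-0.1, -0.1, -1.2]
gripper_width: 7.9
at [546.6 -72.2  26.6] rot [-90.   -0.  -88.6] q [-9, 27, 107, 0, 46, -10] w 7.9 dist 0 dyaw 0.1 rows 1
shift tool [-0.3  0.2 -0.1] per row [-0.3  0.2 -0.1]
```

```bash
python3 -m handwheel '[[0,[0,0.3,0.3],[0,0,0]],[0,[0,0,0.3],[0,0,0]],[0,[0,0,0.3],[0,0,0]],[0,[0,0,0],[0,0,0]],[0,[0,0,0],[0,0,0]],[0,[0,0,0],[0,0,0]],[0,[0,0,0],[0,0,0]],[0,[0,0,0],[0,0,0]],[0,[0,0,0],[0,0,0]],[0,[0,0,0],[0,0,0]]]' 30;python3 go.py 41 -41 26.4 -90 f
```

```text
time_s: 39.27
ee_pos: [546.7, -72.2, 26.4]
ee_rot: [-90.1, 0.0, -88.6]
force: [-5.5, 0.1, 5.1]
gripper_width: 8.0
at [546.7 -72.2  26.4] rot [-90.1   0.  -88.6] q [-9, 27, 107, 0, 46, -10] w 8.0 dist 0 dyaw 0.1 rows 1
shift tool [-0.3  0.  -0.1] per row [-0.3  0.  -0.1]
```

```bash
python3 -m handwheel '[[0.25,[0,0,0],[0,0,0]],[0.25,[0,0,0],[0,0,0]],[0.25,[0,0,0],[0,0,0]],[0.25,[0,-6,0],[0,0,0]],[0.25,[0,-12,0],[0,0,0]],[0.25,[0,-16,0],[0,0,0]],[0.25,[0,-18,0],[0,0,0]],[0.45,[0,-18,0],[0,0,0]],[0.45,[0,-10,0],[0,2,0]],[0.45,[-10,0,0],[0,2,0]]]' 30;python3 go.py 532.4 260 110 -100.4
```

```text
time_s: 40.1
ee_pos: [550.2, -63.5, 109.6]
ee_rot: [-89.6, -0.1, -92.8]
force: [0.2, -1.0, -0.5]
gripper_width: 39.5
at [550.2 -63.5 109.6] rot [-89.6  -0.1 -92.8] q [-8, 21, 102, 0, 57, -5] w 39.5 dist 324 dyaw -7.6 rows 10
[-32.2, -0.0, -3.3] [0, np.float64(0.76), 0]
[-32.2, -0.0, -3.8] [0, np.float64(0.76), 0]
[-32.1, -0.0, -4.2] [0, np.float64(0.76), 0]
[-32.1, -0.0, -4.6] [0, np.float64(0.76), 0]
[-32.0, -0.0, -5.1] [0, np.float64(0.76), 0]
[-31.9, -0.0, -5.5] [0, np.float64(0.76), 0]
[-31.9, -0.0, -5.9] [0, np.float64(0.76), 0]
[-31.8, -0.0, -6.3] [0, np.float64(0.76), 0]
[-31.7, -0.0, -6.7] [0, np.float64(0.76), 0]
[-31.6, -0.0, -7.2] [0, np.float64(0.76), 0]
```

```bash
python3 -m handwheel '[[0.45,[-30,0,-3.2],[0,0.8,0]],[0.45,[-32,0,-3.8],[0,0.8,0]],[0.45,[-32,0,-4.2],[0,0.8,0]],[0.45,[-32,0,-4.6],[0,0.8,0]],[0.45,[-32,0,-5],[0,0.8,0]],[0.45,[-32,0,-5.5],[0,0.8,0]],[0.45,[-32,0,-6],[0,0.8,0]],[0.45,[-32,0,-6.3],[0,0.7,0]],[0.45,[-32,0,-6.7],[0,0.7,0]],[0.45,[-28,0,-7],[0,0.6,0]]]' 30; python3 -m handwheel '[[0.45,[0,0,0],[0,0,0]],[0.45,[0,0,0],[0,0,0]],[0.45,[0,0,0],[0,0,0]],[0.45,[0,0,0],[0,0,0]],[0.45,[0,0,0],[0,0,0]],[0.45,[0,0,0],[0,0,0]],[0.45,[0,0,0],[0,0,0]],[0.45,[0,0,0],[0,0,0]],[0.45,[0,0,0],[0,0,0]],[0.45,[0,0,0],[0,0,0]]]'; python3 chs.py c2;python3 go.py 532.4 260 14 -100.4
python3 - <<'E'
from h import *
from go import fx2w,FX
im=cv2.imread("pics/c2_top.png")
over("top",im,place(FIX,*FX)[1:]+place(CH,*fx2w(-20,-84.5,0)[:2],1.5,12)+place(CH,*fx2w(20,-41,0)[:2],181.5,12),360,260,90,80,7,"pics/e6.png")
E
```

```text
time_s: 40.93
ee_pos: [529.7, 258.3, 106.9]
ee_rot: [-89.9, 0.1, -100.2]
force: [-0.4, -0.6, -0.4]
gripper_width: 41.0
time_s: 41.77
ee_pos: [529.4, 255.7, 106.3]
ee_rot: [-90.0, -0.0, -100.2]
force: [-0.1, 1.0, 0.2]
gripper_width: 41.0
top
0.88 [416.0, 322.0] [ 486.9 -119.2    3. ] 0.18
0.72 [376.0, 271.0] [618.3 -85.7  27.2] 0.97
0.69 [213.0, 184.0] [737.1 270.8  -5.1] 0.54
0.63 [397.0, 284.0] [528.1 -73.6   3.9] 0.58
0.59 [237.0, 235.0] [657.7 202.3  10.5] 0.6
0.48 [240.0, 288.0] [540.8 207.4 -17.2] 0.53
side
0.88 [281.0, 306.0] [ 483.8 -104.1    4.7] 0.37
0.75 [293.0, 212.0] [552.1 257.3  -9.8] 0.04
0.64 [296.0, 296.0] [524.5 -59.5   1.5] 0.1
0.61 [329.0, 212.0] [644.3 252.8  12.9] 0.04
0.61 [310.0, 198.0] [591.6 325.2  -9.6] 0.19
at [529.3 255.9 106.3] rot [ -90.    -0.  -100.2] q [25, 24, 97, 0, 59, 35] w 40.9 dist 92 dyaw -0.2 rows 3
shift tool [-4.6 92.3  2.3] per row [-1.5 30.8  0.8]
```

View pics/e6.png

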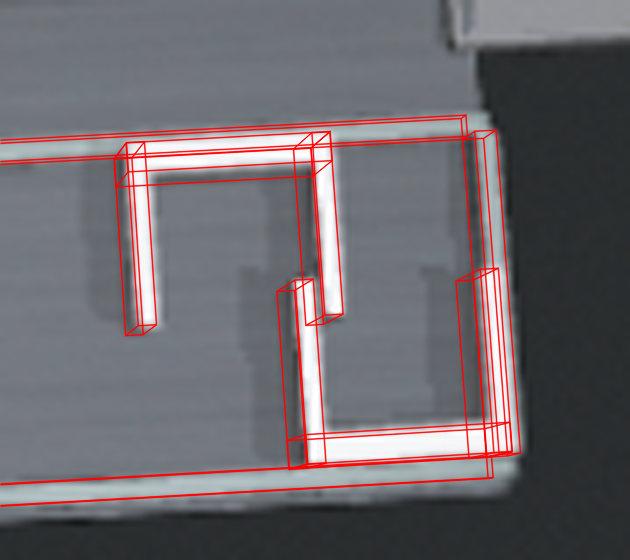

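View pics/c2_side.png

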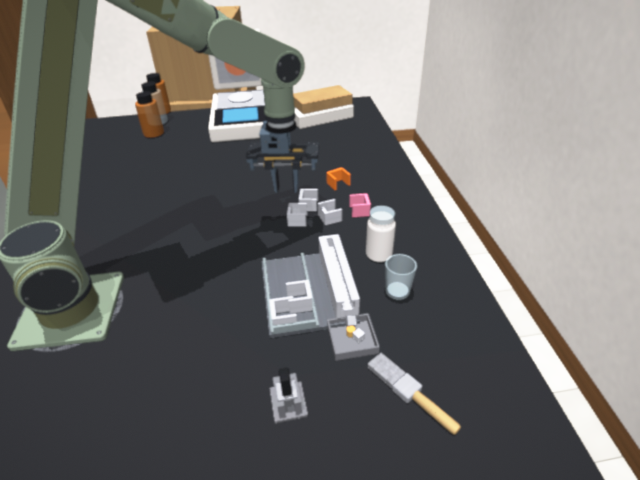

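B overlays its model within about 0.5 px and hooks A. Next c4.

```bash
python3 -m handwheel '[[0.45,[-2.3,8,1.2],[0,0.2,0]],[0.45,[-2.3,12,1.1],[0,0,0]],[0.45,[0,15,0],[0,0,0]],[0.45,[0,15,0],[0,0,0]],[0.45,[0,15,0],[0,0,0]],[0.45,[0,14,0],[0,0,0]],[0.45,[0,9,0],[0,0,0]],[0.45,[0,4,0],[0,0,0]],[0.45,[0,0,0],[0,0,0]],[0,[0,0,0],[0,0,0]]]' 30;python3 -m handwheel '[[0,[0,0,0],[0,0,0]],[0,[0,0,0],[0,0,0]],[0,[0,0,0],[0,0,0]],[0,[0,0,0],[0,0,0]],[0,[0,0,0],[0,0,0]],[0,[0,0,0],[0,0,0]],[0,[0,0,0],[0,0,0]],[0,[0,0,0],[0,0,0]],[0,[0,0,0],[0,0,0]],[0,[0,0,0],[0,0,0]]]' 30;python3 go.py 532.4 260 14 -100.4
```

```text
time_s: 42.8
ee_pos: [532.6, 260.1, 14.3]
ee_rot: [-90.0, 0.0, -100.4]
force: [-0.6, -0.3, 0.7]
gripper_width: 36.9
time_s: 43.63
ee_pos: [532.8, 260.1, 14.8]
ee_rot: [-90.0, 0.0, -100.4]
force: [-0.8, -0.5, 6.5]
gripper_width: 7.9
at [532.8 260.1  14.8] rot [ -90.     0.  -100.4] q [25, 31, 102, 0, 48, 35] w 7.9 dist 1 dyaw -0.0 rows 1
shift tool [ 0.1  0.8 -0.4] per row [ 0.1  0.8 -0.4]
```

```bash
python3 -m handwheel '[[0,[0,-6,0],[0,0,0]],[0,[0,-12,0],[0,0,0]],[0,[0,-15,0],[0,0,0]],[0,[0,-15,0],[0,0,0]],[0,[0,-15,0],[0,0,0]],[0,[0,-15,0],[0,0,0]],[0,[0,-7,0],[0,0,0]],[0,[10,0,0],[0,0,0]],[0,[15,0,-3],[0,-1,0]],[0,[15,0,-3],[0,-1,0]]]' 30;python3 go.py -39 2.5 90 -90 f
```

```text
time_s: 44.47
ee_pos: [518.4, 220.4, 98.1]
ee_rot: [-90.1, -0.1, -98.3]
force: [-0.1, -1.2, -0.7]
gripper_width: 8.2
at [518.4 220.4  98.1] rot [-90.1  -0.1 -98.3] q [22, 23, 101, 0, 57, 30] w 8.2 dist 257 dyaw 9.8 rows 8
[32.0, 1.0, -2.0] [0, np.float64(-1.22), 0]
[31.9, 1.0, -2.7] [0, np.float64(-1.22), 0]
[31.9, 1.0, -3.4] [0, np.float64(-1.22), 0]
[31.8, 1.0, -4.1] [0, np.float64(-1.22), 0]
[31.7, 1.0, -4.8] [0, np.float64(-1.22), 0]
[31.6, 1.0, -5.4] [0, np.float64(-1.22), 0]
[31.5, 1.0, -6.1] [0, np.float64(-1.22), 0]
[31.3, 1.0, -6.8] [0, np.float64(-1.22), 0]
```

```bash
python3 -m handwheel '[[0,[28,0,-2],[0,-1.2,0]],[0,[30,0,-2.7],[0,-1.2,0]],[0,[30,0,-3.4],[0,-1.2,0]],[0,[30,0,-4],[0,-1.2,0]],[0,[30,0,-4.8],[0,-1.2,0]],[0,[30,0,-5.4],[0,-1.2,0]],[0,[30,2,-6],[0,-1.2,0]],[0,[28,4,-6.8],[0,-1.4,0]],[0,[16,4,0],[0,0,0]],[0,[0,0,0],[0,0,0]]]' 30;python3 -m handwheel '[[0,[0,2,0],[0,0,0]],[0,[0,4,0],[0,0,0]],[0,[0,4,0],[0,0,0]],[0,[0,0,0],[0,0,0]],[0,[0,0,0],[0,0,0]],[0,[0,0,0],[0,0,0]],[0,[0,0,0],[0,0,0]],[0,[0,0,0],[0,0,0]],[0,[0,0,0],[0,0,0]],[0,[0,0,0],[0,0,0]]]' 30;python3 go.py -39 2.5 26.8 -90 f;python3 look.py g1 side 250 210 110 110 6 "held(0,dz=14.8)+place(CH,*fx2w(20,-41,0)[:2],181.5,12)"
```

```text
time_s: 45.3
ee_pos: [465.5, -30.4, 87.8]
ee_rot: [-90.2, -0.0, -88.8]
force: [0.3, 0.5, -0.7]
gripper_width: 7.6
time_s: 46.13
ee_pos: [467.8, -27.5, 79.4]
ee_rot: [-90.0, -0.0, -88.6]
force: [1.1, -0.2, -0.5]
gripper_width: 8.1
at [467.8 -27.5  79.4] rot [-90.   -0.  -88.6] q [-5, 17, 114, 0, 49, -6] w 8.1 dist 53 dyaw 0.1 rows 2
shift tool [ 3.  52.6 -2.4] per row [ 1.5 26.3 -1.2]
```

View pics/g1.png

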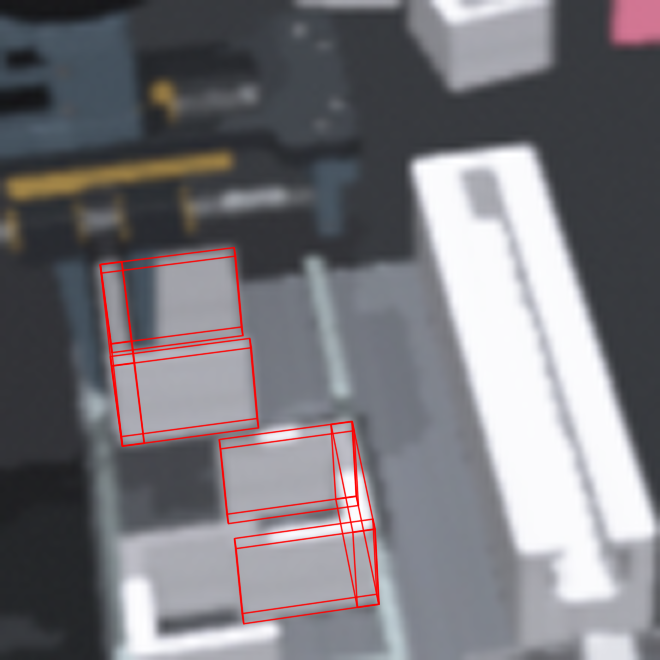

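Model and picture agree, so down it goes.

```bash
python3 -m handwheel '[[0,[1.5,5,-1.2],[0,0,0]],[0,[1.5,8,-1.2],[0,0,0]],[0,[0,9,0],[0,0,0]],[0,[0,9,0],[0,0,0]],[0,[0,8,0],[0,0,0]],[0,[0,6,0],[0,0,0]],[0,[0,4,0],[0,0,0]],[0,[0,2,0],[0,0,0]],[0,[0,0,0],[0,0,0]],[0,[0,0,0],[0,0,0]]]' 30;python3 go.py -41 2.5 26.4 -90 f
```

```text
time_s: 47.02
ee_pos: [465.7, -30.6, 28.4]
ee_rot: [-90.0, -0.0, -88.6]
force: [1.1, -0.0, -1.5]
gripper_width: 7.8
at [465.7 -30.6  28.4] rot [-90.   -0.  -88.6] q [-5, 21, 118, 0, 41, -7] w 7.8 dist 3 dyaw 0.1 rows 1
shift tool [-0.1  2.  -2.2] per row [-0.1  2.  -2.2]
```

```bash
python3 -m handwheel '[[0,[0,0.8,0],[0,0,0]],[0,[0,0.5,-0.4],[0,0,0]],[0,[0,0,-0.5],[0,0,0]],[0,[0,0,-0.5],[0,0,0]],[0,[0,0,-0.5],[0,0,0]],[0,[0,0,-0.4],[0,0,0]],[0,[0,0,0],[0,0,0]],[0,[0,0,0],[0,0,0]],[0,[0,0,0],[0,0,0]],[0,[0,0,0],[0,0,0]]]' 30;python3 -m handwheel '[[0,[0,0.3,-0.3],[0,0,0]],[0,[0,0,-0.3],[0,0,0]],[0,[0,0,-0.3],[0,0,0]],[0,[0,0,0],[0,0,0]],[0,[0,0,0],[0,0,0]],[0,[0,0,0],[0,0,0]],[0,[0,0,0],[0,0,0]],[0,[0,0,0],[0,0,0]],[0,[0,0,0],[0,0,0]],[0,[0,0,0],[0,0,0]]]' 30;python3 go.py -41 2.5 26.4 -90 f
```

```text
time_s: 47.85
ee_pos: [463.5, -30.7, 27.2]
ee_rot: [-90.0, -0.0, -88.6]
force: [1.2, 0.8, -1.8]
gripper_width: 7.6
time_s: 48.68
ee_pos: [463.4, -30.7, 27.0]
ee_rot: [-89.9, -0.0, -88.6]
force: [6.1, 1.0, -1.8]
gripper_width: 7.7
at [463.4 -30.7  27. ] rot [-89.9  -0.  -88.6] q [-5, 21, 118, 0, 41, -7] w 7.7 dist 1 dyaw 0.1 rows 1
shift tool [-0.1  0.6  0. ] per row [-0.1  0.6  0. ]
```

```bash
python3 -m handwheel '[[0.25,[0,0,0],[0,0,0]],[0.25,[0,0,0],[0,0,0]],[0.25,[0,0,0],[0,0,0]],[0.25,[0,-6,0],[0,0,0]],[0.25,[0,-12,0],[0,0,0]],[0.25,[0,-16,0],[0,0,0]],[0.25,[0,-18,0],[0,0,0]],[0.45,[0,-18,0],[0,0,0]],[0.45,[0,-15,0],[0,-4,0]],[0.45,[0,0,0],[0,-7,0]]]' 30;python3 go.py 572.4 327.6 112 79.3 w 156.5
```

```text
time_s: 49.52
ee_pos: [463.6, -30.8, 114.9]
ee_rot: [-89.7, -0.1, -77.4]
force: [-0.1, 0.0, 0.1]
gripper_width: 39.4
at [463.6 -30.8 114.9] rot [-89.7  -0.1 -77.4] q [-5, 14, 112, 0, 54, -18] w 39.4 dist 375 dyaw 156.5 rows 24
[-13.6, 0.1, 7.7] [0, -6.52, 0]
[-12.6, 0.1, 9.2] [0, -6.52, 0]
[-11.5, 0.1, 10.6] [0, -6.52, 0]
[-10.2, 0.1, 11.8] [0, -6.52, 0]
[-8.8, 0.1, 12.9] [0, -6.52, 0]
[-7.3, 0.1, 13.8] [0, -6.52, 0]
[-5.7, 0.1, 14.5] [0, -6.52, 0]
[-4.0, 0.1, 15.1] [0, -6.52, 0]
[-2.3, 0.1, 15.4] [0, -6.52, 0]
[-0.5, 0.1, 15.6] [0, -6.52, 0]
[1.3, 0.1, 15.6] [0, -6.52, 0]
[3.0, 0.1, 15.3] [0, -6.52, 0]
[4.8, 0.1, 14.9] [0, -6.52, 0]
[6.4, 0.1, 14.2] [0, -6.52, 0]
[8.0, 0.1, 13.4] [0, -6.52, 0]
[9.5, 0.1, 12.4] [0, -6.52, 0]
[10.8, 0.1, 11.3] [0, -6.52, 0]
[12.0, 0.1, 10.0] [0, -6.52, 0]
[13.1, 0.1, 8.5] [0, -6.52, 0]
[14.0, 0.1, 7.0] [0, -6.52, 0]
[14.7, 0.1, 5.4] [0, -6.52, 0]
[15.2, 0.1, 3.7] [0, -6.52, 0]
[15.5, 0.1, 1.9] [0, -6.52, 0]
[15.6, 0.1, 0.1] [0, -6.52, 0]
```

```bash
python3 -m handwheel '[[0.45,[-13.6,0,7.7],[0,-6.5,0]],[0.45,[-12.6,0,9.2],[0,-6.5,0]],[0.45,[-11.5,0,10.6],[0,-6.5,0]],[0.45,[-10.2,0,11.8],[0,-6.5,0]],[0.45,[-8.8,0,12.9],[0,-6.5,0]],[0.45,[-7.3,0,13.8],[0,-6.5,0]],[0.45,[-5.7,0,14.5],[0,-6.5,0]],[0.45,[-4,0,15],[0,-6.5,0]],[0.45,[-2.3,0,15.4],[0,-6.5,0]],[0.45,[-0.5,0,15.6],[0,-6.5,0]]]' 30;python3 -m handwheel '[[0.45,[1.3,0,15.6],[0,-6.5,0]],[0.45,[3,0,15.3],[0,-6.5,0]],[0.45,[4.8,0,15],[0,-6.5,0]],[0.45,[6.4,0,14.2],[0,-6.5,0]],[0.45,[8,0,13.4],[0,-6.5,0]],[0.45,[9.5,0,12.4],[0,-6.5,0]],[0.45,[10.8,0,11.3],[0,-6.5,0]],[0.45,[12,0,10],[0,-6.5,0]],[0.45,[13,0,8.5],[0,-6.5,0]],[0.45,[14,0,7],[0,-6.5,0]]]' 30;python3 go.py 572.4 327.6 95 79.3
```

```text
time_s: 50.35
ee_pos: [507.7, 118.9, 111.9]
ee_rot: [-90.0, 0.1, -12.3]
force: [-0.1, 0.2, -0.2]
gripper_width: 41.0
time_s: 51.18
ee_pos: [554.4, 267.8, 111.8]
ee_rot: [-90.0, 0.1, 52.7]
force: [-0.7, -1.2, 0.6]
gripper_width: 41.1
at [554.4 267.8 111.8] rot [-90.    0.1  52.7] q [25, 26, 92, 0, 61, -118] w 41.1 dist 65 dyaw 26.6 rows 4
[14.6, 4.2, 5.5] [0, np.float64(-6.64), 0]
[15.2, 4.2, 3.7] [0, np.float64(-6.64), 0]
[15.5, 4.2, 2.0] [0, np.float64(-6.64), 0]
[15.6, 4.2, 0.2] [0, np.float64(-6.64), 0]
```

```bash
python3 -m handwheel '[[0.45,[14.6,2,5.5],[0,-6.6,0]],[0.45,[15.2,4,3.7],[0,-6.7,0]],[0.45,[15.5,4,2],[0,-6.6,0]],[0.45,[14,4,0.2],[0,-6.6,0]],[0.45,[0,0,0],[0,0,0]],[0.45,[0,0,0],[0,0,0]],[0.45,[0,0,0],[0,0,0]],[0.45,[0,0,0],[0,0,0]],[0.45,[0,0,0],[0,0,0]],[0.45,[0,0,0],[0,0,0]]]' 30;python3 chs.py c3; python3 go.py 572.4 327.6 14 79.3;python3 - <<'E'
from h import *
from go import fx2w,FX
im=cv2.imread("pics/c3_top.png")
over("top",im,place(CH,*fx2w(-20,-84.5,0)[:2],1.5,12)+place(CH,*fx2w(20,-41,0)[:2],181.5,12)+place(CH,*fx2w(-20,2.5,0)[:2],1.5,12),310,260,140,80,5.5,"pics/e7.png")
im=cv2.imread("pics/c3_side.png");cv2.imwrite("pics/e8.png",cv2.resize(im[110:240,240:400],None,fx=4.5,fy=4.5,interpolation=2))
E
```

```text
time_s: 52.02
ee_pos: [572.8, 325.0, 98.2]
ee_rot: [-90.0, 0.0, 78.8]
force: [0.2, 0.1, -0.4]
gripper_width: 41.1
top
0.92 [228.0, 242.0] [646.7 252.2  12.2] 0.11
0.91 [394.0, 282.0] [568.9 -74.7  -1.7] 0.6
0.88 [374.0, 324.0] [ 4.848e+02 -3.090e+01 -2.000e-01] 0.15
0.84 [214.0, 186.0] [737.1 270.2  -2.5] 0.55
0.68 [373.0, 272.0] [ 631.7 -155.6 -100.9] 0.96
0.62 [418.0, 320.0] [ 487.  -119.     1.4] 0.14
0.51 [205.0, 271.0] [594.1 322.9 -11.5] 0.5
side
0.92 [282.0, 310.0] [ 484.1 -104.7    3.6] 0.32
0.86 [274.0, 283.0] [482.4 -12.9   0.6] 0.14
0.81 [307.0, 199.0] [591.8 325.2 -10.6] 0.09
0.58 [331.0, 211.0] [645.5 253.6  10.4] 0.07
at [572.8 325.5  97.9] rot [-90.   -0.   78.9] q [29, 31, 87, 0, 62, -140] w 41.1 dist 84 dyaw 0.4 rows 3
[0.7, 28.0, 0.3] [0, np.float64(-0.14), 0]
[0.7, 28.0, 0.3] [0, np.float64(-0.14), 0]
[0.7, 28.0, 0.3] [0, np.float64(-0.14), 0]
```

View pics/e7.png

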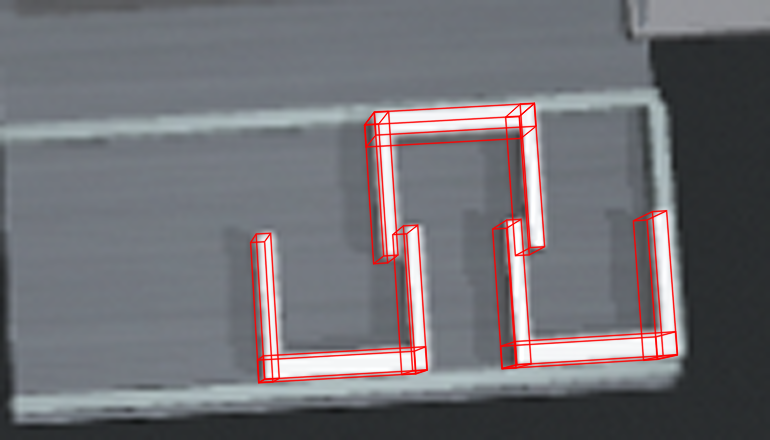

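View pics/e8.png

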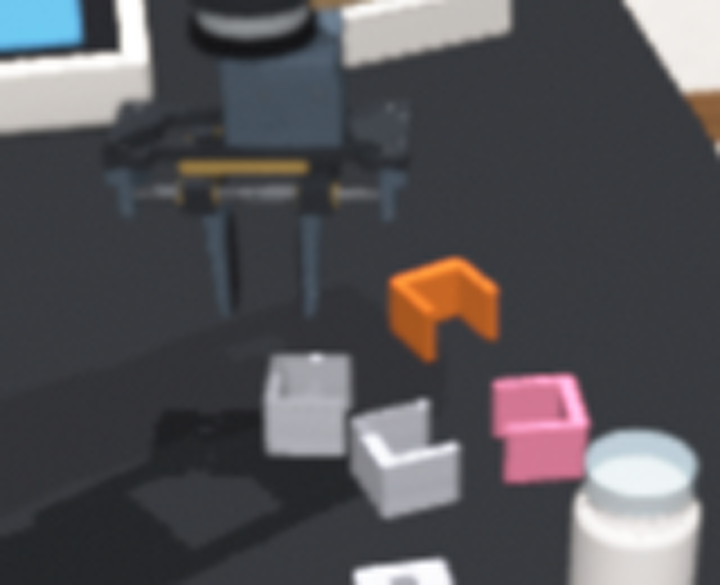

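Three channels stand in the bay as planned. Now I descend on c3, which is still at (593,324).

```bash
python3 -m handwheel '[[0.45,[1,10,0.5],[0,-0.4,0]],[0.45,[1,15,0.4],[0,0,0]],[0.45,[0,15,0],[0,0,0]],[0.45,[0,15,0],[0,0,0]],[0.45,[0,14,0],[0,0,0]],[0.45,[0,10,0],[0,0,0]],[0.45,[0,5,0],[0,0,0]],[0.45,[0,0,0],[0,0,0]],[0,[0,0,0],[0,0,0]],[0,[0,0,0],[0,0,0]]]' 30;python3 -m handwheel '[[0,[0,0,0],[0,0,0]],[0,[0,0,0],[0,0,0]],[0,[0,0,0],[0,0,0]],[0,[0,0,0],[0,0,0]],[0,[0,0,0],[0,0,0]],[0,[0,0,0],[0,0,0]],[0,[0,0,0],[0,0,0]],[0,[0,0,0],[0,0,0]],[0,[0,0,0],[0,0,0]],[0,[0,0,0],[0,0,0]]]' 30;python3 go.py 572.4 327.6 14 79.3
```

```text
time_s: 53.05
ee_pos: [572.9, 328.1, 14.5]
ee_rot: [-90.1, -0.1, 79.3]
force: [-0.3, 1.3, -0.6]
gripper_width: 30.7
time_s: 53.88
ee_pos: [572.6, 327.9, 14.3]
ee_rot: [-90.0, -0.0, 79.3]
force: [-0.5, -0.8, 5.6]
gripper_width: 7.9
at [572.6 327.9  14.3] rot [-90.   -0.   79.3] q [29, 35, 92, 0, 53, -141] w 7.9 dist 0 dyaw -0.0 rows 1
shift tool [-0.4  0.3  0.2] per row [-0.4  0.3  0.2]
```

```bash
python3 -m handwheel '[[0,[0,-6,0],[0,0,0]],[0,[0,-12,0],[0,0,0]],[0,[0,-15,0],[0,0,0]],[0,[0,-15,0],[0,0,0]],[0,[0,-15,0],[0,0,0]],[0,[0,-15,0],[0,0,0]],[0,[0,-7,0],[0,0,0]],[0,[0,0,0],[0,7,0]],[0,[0,0,0],[0,7,0]],[0,[0,0,0],[0,7,0]]]' 30;python3 go.py 39 46 95 -90 f
```

```text
time_s: 54.72
ee_pos: [572.0, 327.7, 98.8]
ee_rot: [-90.0, 0.0, 58.0]
force: [0.5, 0.4, -1.1]
gripper_width: 8.2
at [572.  327.7  98.8] rot [-90.   0.  58.] q [29, 31, 87, 0, 62, -119] w 8.2 dist 314 dyaw -146.5 rows 22
[-12.8, 0.2, -6.4] [0, np.float64(6.66), 0]
[-11.9, 0.2, -7.8] [0, np.float64(6.66), 0]
[-10.9, 0.2, -9.2] [0, np.float64(6.66), 0]
[-9.8, 0.2, -10.4] [0, np.float64(6.66), 0]
[-8.5, 0.2, -11.4] [0, np.float64(6.66), 0]
[-7.2, 0.2, -12.3] [0, np.float64(6.66), 0]
[-5.7, 0.2, -13.1] [0, np.float64(6.66), 0]
[-4.1, 0.2, -13.7] [0, np.float64(6.66), 0]
[-2.5, 0.2, -14.1] [0, np.float64(6.66), 0]
[-0.9, 0.2, -14.2] [0, np.float64(6.66), 0]
[0.8, 0.2, -14.3] [0, np.float64(6.66), 0]
[2.4, 0.2, -14.1] [0, np.float64(6.66), 0]
[4.1, 0.2, -13.7] [0, np.float64(6.66), 0]
[5.6, 0.2, -13.1] [0, np.float64(6.66), 0]
[7.1, 0.2, -12.4] [0, np.float64(6.66), 0]
[8.5, 0.2, -11.5] [0, np.float64(6.66), 0]
[9.8, 0.2, -10.4] [0, np.float64(6.66), 0]
[10.9, 0.2, -9.2] [0, np.float64(6.66), 0]
[11.9, 0.2, -7.9] [0, np.float64(6.66), 0]
[12.7, 0.2, -6.5] [0, np.float64(6.66), 0]
[13.4, 0.2, -4.9] [0, np.float64(6.66), 0]
[13.9, 0.2, -3.4] [0, np.float64(6.66), 0]
```

```bash
python3 -m handwheel '[[0,[-12.8,0,-6.4],[0,6.7,0]],[0,[-11.9,0,-7.8],[0,6.7,0]],[0,[-10.9,0,-9.2],[0,6.7,0]],[0,[-9.8,0,-10.4],[0,6.7,0]],[0,[-8.5,0,-11.4],[0,6.7,0]],[0,[-7.2,0,-12.3],[0,6.7,0]],[0,[-5.7,0,-13],[0,6.7,0]],[0,[-4,0,-13.7],[0,6.7,0]],[0,[-2.5,0,-14],[0,6.7,0]],[0,[-1,0,-14.2],[0,6.7,0]]]' 30;python3 -m handwheel '[[0,[0.8,0,-14.3],[0,6.6,0]],[0,[2.4,0,-14],[0,6.6,0]],[0,[4,0,-13.7],[0,6.6,0]],[0,[5.6,0,-13],[0,6.6,0]],[0,[7,0,-12.4],[0,6.6,0]],[0,[8.5,0,-11.5],[0,6.6,0]],[0,[9.8,0,-10.4],[0,6.6,0]],[0,[10.9,0,-9.2],[0,6.6,0]],[0,[12,0,-8],[0,6.6,0]],[0,[12.7,0,-6.5],[0,6.6,0]]]' 30;python3 go.py 39 46 80 -90 f
```

```text
time_s: 55.55
ee_pos: [558.7, 185.2, 98.6]
ee_rot: [-90.0, 0.0, -9.0]
force: [0.1, -0.1, -1.1]
gripper_width: 7.8
time_s: 56.38
ee_pos: [545.5, 43.1, 98.7]
ee_rot: [-90.0, 0.0, -75.0]
force: [0.7, 0.1, -0.7]
gripper_width: 7.8
at [545.5  43.1  98.7] rot [-90.   0. -75.] q [3, 22, 103, 0, 56, -12] w 7.8 dist 34 dyaw -13.5 rows 2
[13.1, 9.3, -5.2] [0, np.float64(6.74), 0]
[13.7, 9.3, -3.6] [0, np.float64(6.74), 0]
```

```bash
python3 -m handwheel '[[0,[13,0,-5.2],[0,6.7,0]],[0,[12,3,-3.6],[0,6.8,0]],[0,[0,5,0],[0,0,0]],[0,[0,5,0],[0,0,0]],[0,[0,5,0],[0,0,0]],[0,[0,2,0],[0,0,0]],[0,[0,0,0],[0,0,0]],[0,[0,0,0],[0,0,0]],[0,[0,0,0],[0,0,0]],[0,[0,0,0],[0,0,0]]]' 30;python3 go.py 39 46 26.4 -90 f;python3 look.py h1 side 250 190 110 110 6 "held(0,True)+place(CH,*fx2w(-20,2.5,0)[:2],1.5,12)"
```

```text
time_s: 57.22
ee_pos: [542.8, 17.7, 78.9]
ee_rot: [-90.0, -0.0, -88.1]
force: [-0.2, -0.0, -1.2]
gripper_width: 7.9
at [542.8  17.7  78.9] rot [-90.   -0.  -88.1] q [1, 22, 105, 0, 53, -1] w 7.9 dist 53 dyaw -0.4 rows 2
[1.3, 26.3, -0.3] [0, np.float64(0.18), 0]
[1.3, 26.3, -0.3] [0, np.float64(0.18), 0]
```

View pics/h1.png

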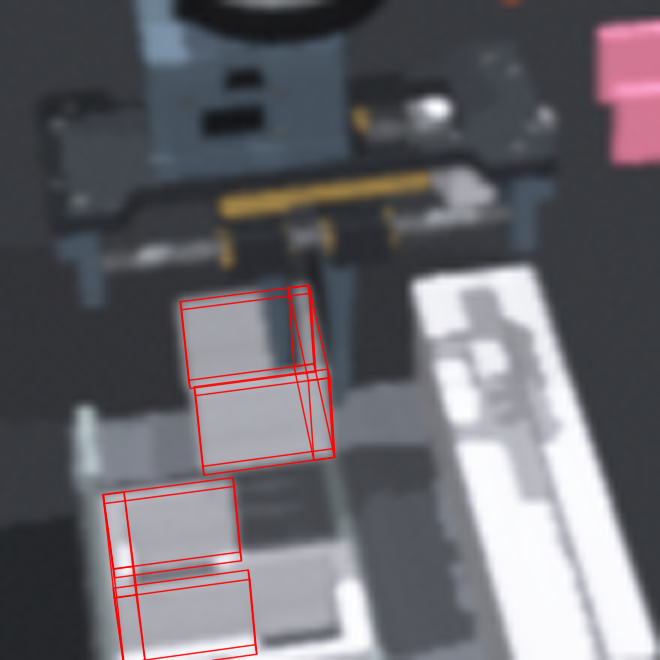

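```bash
python3 -m handwheel '[[0,[1.3,5,-0.3],[0,0.2,0]],[0,[1.3,8,-0.3],[0,0.2,0]],[0,[0,9,0],[0,0,0]],[0,[0,9,0],[0,0,0]],[0,[0,8,0],[0,0,0]],[0,[0,6,0],[0,0,0]],[0,[0,4,0],[0,0,0]],[0,[0,2,0],[0,0,0]],[0,[0,0,0],[0,0,0]],[0,[0,0,0],[0,0,0]]]' 30;python3 go.py 41 46 26.4 -90 f
```

```text
time_s: 58.1
ee_pos: [542.3, 14.9, 27.8]
ee_rot: [-90.0, -0.0, -88.6]
force: [-0.5, 0.2, -0.2]
gripper_width: 7.9
at [542.3  14.9  27.8] rot [-90.   -0.  -88.6] q [0, 26, 108, 0, 46, -1] w 7.9 dist 2 dyaw 0.1 rows 1
shift tool [-0.1  1.4  2. ] per row [-0.1  1.4  2. ]
```

```bash
python3 -m handwheel '[[0,[0,0.8,0],[0,0,0]],[0,[0,0.4,0.4],[0,0,0]],[0,[0,0,0.5],[0,0,0]],[0,[0,0,0.5],[0,0,0]],[0,[0,0,0.4],[0,0,0]],[0,[0,0.3,0.3],[0,0,0]],[0,[0,0,0.3],[0,0,0]],[0,[0,0,0.3],[0,0,0]],[0,[0,0,0],[0,0,0]],[0,[0,0,0],[0,0,0]]]' 30;python3 go.py 41 46 26.4 -90 f
```

```text
time_s: 58.93
ee_pos: [544.1, 14.9, 26.2]
ee_rot: [-90.1, -0.0, -88.6]
force: [-2.9, 0.3, 2.6]
gripper_width: 7.9
at [544.1  14.9  26.2] rot [-90.1  -0.  -88.6] q [0, 26, 108, 0, 46, -1] w 7.9 dist 0 dyaw 0.1 rows 1
shift tool [-0.2 -0.2  0.2] per row [-0.2 -0.2  0.2]
```

```bash
python3 -m handwheel '[[0,[0,0,0.4],[0,0,0]],[0,[0,0,0],[0,0,0]],[0.25,[0,0,0],[0,0,0]],[0.25,[0,0,0],[0,0,0]],[0.25,[0,0,0],[0,0,0]],[0.25,[0,-6,0],[0,0,0]],[0.25,[0,-12,0],[0,0,0]],[0.25,[0,-16,0],[0,0,0]],[0.25,[0,-20,0],[0,0,0]],[0.45,[0,-20,0],[0,0,0]]]' 30;python3 go.py 625.3 248.3 110 -77.7
```

```text
time_s: 59.77
ee_pos: [545.5, 14.9, 101.2]
ee_rot: [-90.0, -0.0, -88.6]
force: [0.2, 0.1, -0.3]
gripper_width: 26.7
at [545.5  14.9 101.2] rot [-90.   -0.  -88.6] q [0, 21, 103, 0, 56, -1] w 26.7 dist 247 dyaw 10.9 rows 8
[-28.9, -1.1, 10.7] [0, np.float64(-1.36), 0]
[-28.7, -1.1, 11.4] [0, np.float64(-1.36), 0]
[-28.4, -1.1, 12.1] [0, np.float64(-1.36), 0]
[-28.1, -1.1, 12.7] [0, np.float64(-1.36), 0]
[-27.8, -1.1, 13.4] [0, np.float64(-1.36), 0]
[-27.4, -1.1, 14.0] [0, np.float64(-1.36), 0]
[-27.1, -1.1, 14.7] [0, np.float64(-1.36), 0]
[-26.7, -1.1, 15.3] [0, np.float64(-1.36), 0]
```

```bash
python3 -m handwheel '[[0.45,[-27,-2,10],[0,-1.4,0]],[0.45,[-28.7,-2,11.4],[0,-1.4,0]],[0.45,[-28.4,-2,12],[0,-1.4,0]],[0.45,[-28,-2,12.7],[0,-1.4,0]],[0.45,[-27.8,0,13.4],[0,-1.4,0]],[0.45,[-27.4,0,14],[0,-1.4,0]],[0.45,[-27,0,14.7],[0,-1.3,0]],[0.45,[-26,0,15],[0,-1.2,0]],[0.45,[0,0,0],[0,0,0]],[0.45,[0,0,0],[0,0,0]]]' 30;python3 -m handwheel '[[0.45,[0,0,0],[0,0,0]],[0.45,[0,0,0],[0,0,0]],[0.45,[0,0,0],[0,0,0]],[0.45,[0,0,0],[0,0,0]],[0.45,[0,0,0],[0,0,0]],[0.45,[0,0,0],[0,0,0]],[0.45,[0,0,0],[0,0,0]],[0.45,[0,0,0],[0,0,0]],[0.45,[0,0,0],[0,0,0]],[0.45,[0,0,0],[0,0,0]]]';python3 chs.py c4; python3 go.py 625.3 248.3 14 -77.7;python3 - <<'E'
from h import *
from go import fx2w,FX
im=cv2.imread("pics/c4_top.png")
L=[(-20,-84.5,1.5),(20,-41,181.5),(-20,2.5,1.5),(20,46,181.5)]
over("top",im,sum([place(CH,*fx2w(a,b,0)[:2],c,12) for a,b,c in L],[]),310,255,140,90,5.5,"pics/e9.png")
im=cv2.imread("pics/c4_side.png");cv2.imwrite("pics/e10.png",cv2.resize(im[110:240,240:400],None,fx=4.5,fy=4.5,interpolation=2))
E
```

```text
time_s: 60.6
ee_pos: [624.0, 247.1, 108.2]
ee_rot: [-90.0, -0.0, -77.6]
force: [0.1, -0.0, 0.6]
gripper_width: 40.7
time_s: 61.43
ee_pos: [623.6, 245.6, 108.2]
ee_rot: [-90.0, -0.0, -77.7]
force: [-0.5, 1.2, 0.4]
gripper_width: 40.7
top
0.9 [390.0, 286.0] [527.3 -73.3   2.8] 0.54
0.8 [421.0, 321.0] [ 487.3 -118.9    2.2] 0.17
0.77 [349.0, 288.0] [526.5  13.2   1.1] 0.71
0.68 [228.0, 188.0] [736.  220.1  -2. ] 0.58
0.62 [238.0, 228.0] [646.3 252.   12.6] 0.74
0.53 [371.0, 324.0] [484.8 -30.3  -1.6] 0.18
side
0.81 [329.0, 212.0] [642.9 252.7   8.7] 0.11
0.74 [281.0, 309.0] [ 484.4 -102.1    5. ] 0.28
0.66 [276.0, 283.0] [481.2 -12.9   2.9] 0.17
0.66 [297.0, 294.0] [526.5 -59.5  -1.2] 0.16
0.16 [406.0, 384.0] [ 693.9 -303.7   18.4] 0.66
at [623.6 245.6 108.2] rot [-90.   -0.  -77.7] q [21, 31, 85, 0, 64, 8] w 40.8 dist 94 dyaw -0.0 rows 3
shift tool [-2.2 94.2  2.2] per row [-0.7 31.4  0.7]
```

View pics/e9.png

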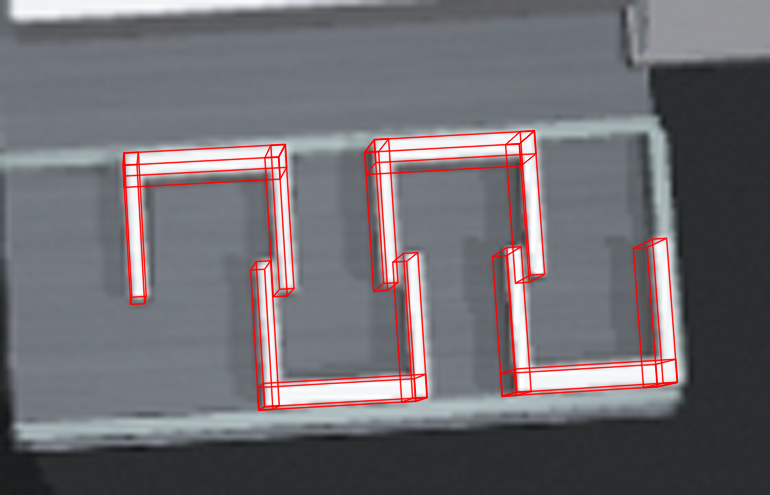

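View pics/e10.png

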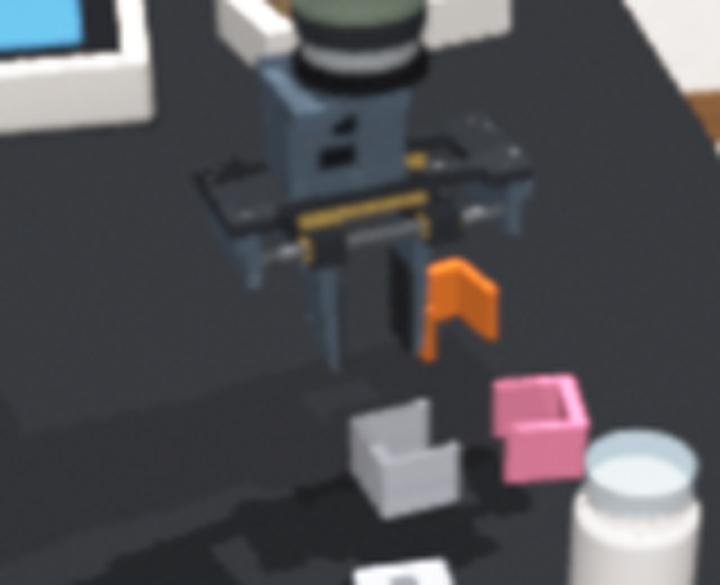

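```bash
python3 -m handwheel '[[0.45,[-1.1,8,1.1],[0,0,0]],[0.45,[-1.1,13,1.1],[0,0,0]],[0.45,[0,15,0],[0,0,0]],[0.45,[0,15,0],[0,0,0]],[0.45,[0,15,0],[0,0,0]],[0.45,[0,14,0],[0,0,0]],[0.45,[0,9,0],[0,0,0]],[0.45,[0,5,0],[0,0,0]],[0.45,[0,0,0],[0,0,0]],[0,[0,0,0],[0,0,0]]]' 30;python3 -m handwheel '[[0,[0,0,0],[0,0,0]],[0,[0,0,0],[0,0,0]],[0,[0,0,0],[0,0,0]],[0,[0,0,0],[0,0,0]],[0,[0,0,0],[0,0,0]],[0,[0,0,0],[0,0,0]],[0,[0,0,0],[0,0,0]],[0,[0,0,0],[0,0,0]],[0,[0,0,0],[0,0,0]],[0,[0,0,0],[0,0,0]]]' 30;python3 go.py 625.3 248.3 14 -77.7
```

```text
time_s: 62.47
ee_pos: [625.4, 248.3, 14.1]
ee_rot: [-90.0, -0.0, -77.7]
force: [1.8, 0.3, 0.3]
gripper_width: 36.7
time_s: 63.3
ee_pos: [625.6, 248.3, 14.8]
ee_rot: [-90.0, 0.0, -77.7]
force: [-0.3, -0.5, 4.7]
gripper_width: 7.9
at [625.6 248.3  14.8] rot [-90.    0.  -77.7] q [21, 36, 90, 0, 54, 8] w 7.9 dist 1 dyaw -0.0 rows 1
shift tool [-0.1  0.8 -0.2] per row [-0.1  0.8 -0.2]
```

E goes to y = 89.5 with its back on the near (-x) rail.

```bash
python3 -m handwheel '[[0,[0,-6,0],[0,0,0]],[0,[0,-12,0],[0,0,0]],[0,[0,-15,0],[0,0,0]],[0,[0,-15,0],[0,0,0]],[0,[0,-15,0],[0,0,0]],[0,[0,-15,0],[0,0,0]],[0,[0,-7,0],[0,0,0]],[0,[0,0,-12],[0,1,0]],[0,[5,0,-14],[0,1,0]],[0,[5,0,-14],[0,1,0]]]' 30;python3 go.py -39 89.5 90 -90 f
```

```text
time_s: 64.13
ee_pos: [587.4, 230.5, 99.2]
ee_rot: [-90.0, -0.0, -80.7]
force: [-0.7, -0.1, -0.8]
gripper_width: 7.8
at [587.4 230.5  99.2] rot [-90.   -0.  -80.7] q [20, 28, 91, 0, 61, 11] w 7.8 dist 214 dyaw -7.8 rows 7
[21.7, 1.3, -21.5] [0, np.float64(1.11), 0]
[22.1, 1.3, -21.1] [0, np.float64(1.11), 0]
[22.5, 1.3, -20.7] [0, np.float64(1.11), 0]
[22.9, 1.3, -20.2] [0, np.float64(1.11), 0]
[23.3, 1.3, -19.8] [0, np.float64(1.11), 0]
[23.7, 1.3, -19.3] [0, np.float64(1.11), 0]
[24.0, 1.3, -18.9] [0, np.float64(1.11), 0]
```

```bash
python3 -m handwheel '[[0,[19,0,-19],[0,1.1,0]],[0,[22,0,-21],[0,1.1,0]],[0,[22.5,0,-20.7],[0,1.1,0]],[0,[23,0,-20.2],[0,1.1,0]],[0,[23,0,-19.8],[0,1.1,0]],[0,[23.7,2,-19.3],[0,1.1,0]],[0,[23,4,-18],[0,1.2,0]],[0,[0,5,0],[0,0,0]],[0,[0,5,0],[0,0,0]],[0,[0,3,0],[0,0,0]]]' 30;python3 go.py -39 89.5 26.8 -90 f;python3 -m handwheel '[[0,[0,0,0],[0,0,0]],[0,[0,0,0],[0,0,0]],[0,[0,0,0],[0,0,0]],[0,[0,0,0],[0,0,0]],[0,[0,0,0],[0,0,0]],[0,[0,0,0],[0,0,0]],[0,[0,0,0],[0,0,0]],[0,[0,0,0],[0,0,0]],[0,[0,0,0],[0,0,0]],[0,[0,0,0],[0,0,0]]]';python3 go.py -39 89.5 26.8 -90 f;python3 look.py k1 side 240 180 110 110 6 "held(0,dz=14.8)+place(CH,*fx2w(20,46,0)[:2],181.5,12)"
```

```text
time_s: 64.97
ee_pos: [467.4, 61.0, 80.0]
ee_rot: [-90.0, 0.0, -88.5]
force: [-0.0, 0.1, -1.5]
gripper_width: 8.0
at [467.4  61.   80. ] rot [-90.    0.  -88.5] q [6, 17, 114, 0, 49, 5] w 8.0 dist 54 dyaw 0.0 rows 2
shift tool [ 4.4 53.2 -4.3] per row [ 2.2 26.6 -2.2]
time_s: 65.8
ee_pos: [466.9, 60.7, 80.3]
ee_rot: [-90.0, -0.0, -88.5]
force: [-0.4, -0.7, -0.7]
gripper_width: 7.9
at [466.9  60.7  80.3] rot [-90.   -0.  -88.5] q [6, 17, 114, 0, 49, 5] w 7.9 dist 54 dyaw -0.0 rows 2
shift tool [ 4.2 53.5 -3.8] per row [ 2.1 26.7 -1.9]
```

View pics/k1.png

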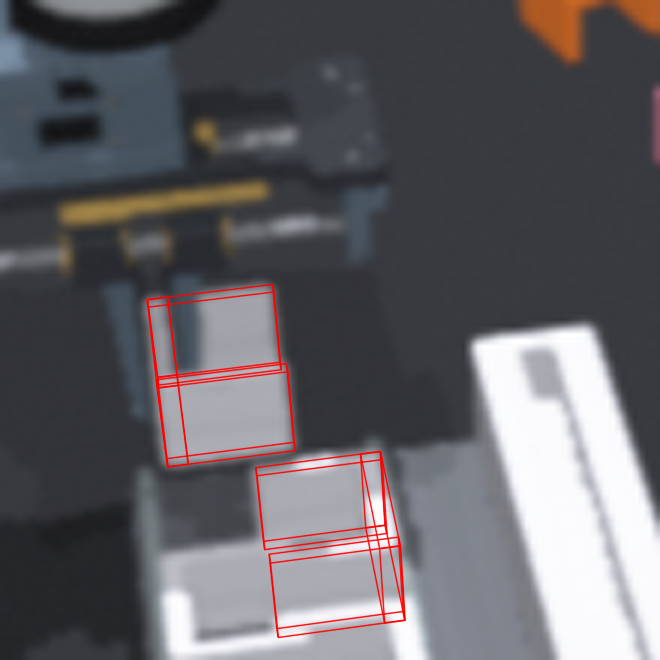

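```bash
python3 -m handwheel '[[0,[2.1,5,-1.9],[0,0,0]],[0,[2.1,8,-1.9],[0,0,0]],[0,[0,9,0],[0,0,0]],[0,[0,9,0],[0,0,0]],[0,[0,8,0],[0,0,0]],[0,[0,6,0],[0,0,0]],[0,[0,4,0],[0,0,0]],[0,[0,2.5,0],[0,0,0]],[0,[0,0,0],[0,0,0]],[0,[0,0,0],[0,0,0]]]' 30;python3 go.py -41 89.5 26.8 -90 f
```

```text
time_s: 66.68
ee_pos: [463.4, 56.5, 28.8]
ee_rot: [-90.0, -0.0, -88.5]
force: [0.1, -0.8, -0.6]
gripper_width: 7.6
at [463.4  56.5  28.8] rot [-90.   -0.  -88.5] q [6, 21, 118, 0, 41, 4] w 7.6 dist 3 dyaw -0.0 rows 1
shift tool [ 0.   2.  -2.2] per row [ 0.   2.  -2.2]
```

```bash
python3 -m handwheel '[[0,[0,0.8,0],[0,0,0]],[0,[0,0.6,-0.4],[0,0,0]],[0,[0,0.2,-0.5],[0,0,0]],[0,[0,0,-0.5],[0,0,0]],[0,[0,0,-0.5],[0,0,0]],[0,[0,0,-0.4],[0,0,0]],[0,[0,0,-0.3],[0,0,0]],[0,[0,0,-0.3],[0,0,0]],[0,[0,0,0],[0,0,0]],[0,[0,0,0],[0,0,0]]]' 30;python3 -m handwheel '[[0,[0,0.2,-0.3],[0,0,0]],[0,[0,0,0],[0,0,0]],[0,[0,0,0],[0,0,0]],[0,[0,0,0],[0,0,0]],[0,[0,0,0],[0,0,0]],[0,[0,0,0],[0,0,0]],[0,[0,0,0],[0,0,0]],[0,[0,0,0],[0,0,0]],[0,[0,0,0],[0,0,0]],[0,[0,0,0],[0,0,0]]]' 30;python3 go.py -41 89.5 26.4 -90 f
```

```text
time_s: 67.52
ee_pos: [460.9, 56.4, 27.3]
ee_rot: [-89.9, -0.0, -88.5]
force: [1.3, -0.3, -1.9]
gripper_width: 7.9
time_s: 68.35
ee_pos: [460.8, 56.4, 27.2]
ee_rot: [-89.9, -0.0, -88.5]
force: [5.9, -0.3, 0.8]
gripper_width: 7.9
at [460.8  56.4  27.2] rot [-89.9  -0.  -88.5] q [6, 21, 118, 0, 41, 4] w 7.9 dist 1 dyaw -0.0 rows 1
shift tool [0.  0.8 0.3] per row [0.  0.8 0.3]
```

```bash
python3 -m handwheel '[[0.25,[0,0,0],[0,0,0]],[0.25,[0,0,0],[0,0,0]],[0.25,[0,0,0],[0,0,0]],[0.25,[0,-6,0],[0,0,0]],[0.25,[0,-12,0],[0,0,0]],[0.25,[0,-16,0],[0,0,0]],[0.25,[0,-20,0],[0,0,0]],[0.45,[0,-20,0],[0,0,0]],[0.45,[-15,-20,0],[0,0,0]],[0.45,[-25,-10,0],[0,0,0]]]' 30;python3 -m handwheel '[[0.45,[-30,0,0],[0,0,0]],[0.45,[-30,0,0],[0,0,0]],[0.45,[-30,0,0],[0,0,0]],[0.45,[-30,0,0],[0,0,0]],[0.45,[-30,0,0],[0,0,0]],[0.45,[-25,0,0],[0,0,0]],[0.45,[-15,0,0],[0,0,0]],[0.45,[0,0,0],[0,0,0]],[0.45,[0,0,0],[0,0,0]],[0.45,[0,0,0],[0,0,0]]]';python3 - <<'E'
from h import *
from go import fx2w,FX
L=[(-20,-84.5,1.5),(20,-41,181.5),(-20,2.5,1.5),(20,46,181.5),(-20,89.5,1.5)]
B=sum([place(CH,*fx2w(a,b,0)[:2],c,12) for a,b,c in L],[])
im=env.grab_frame("top")[:,:,::-1].copy();cv2.imwrite("pics/z_top.png",im)
over("top",im,B,300,255,145,90,5.4,"pics/z1.png")
over("top",im,[],300,255,145,90,5.4,"pics/z1n.png")
im=env.grab_frame("side")[:,:,::-1].copy();cv2.imwrite("pics/z_side.png",im)
over("side",im,B,250,230,160,130,5,"pics/z2.png")
E
```

```text
time_s: 69.18
ee_pos: [459.1, 95.6, 133.3]
ee_rot: [-89.9, -0.0, -88.7]
force: [-0.0, 0.6, 0.3]
gripper_width: 39.5
time_s: 70.02
ee_pos: [453.4, 285.0, 130.7]
ee_rot: [-90.1, -0.1, -88.5]
force: [-0.4, 0.6, -0.2]
gripper_width: 41.1
```

View pics/z1.png

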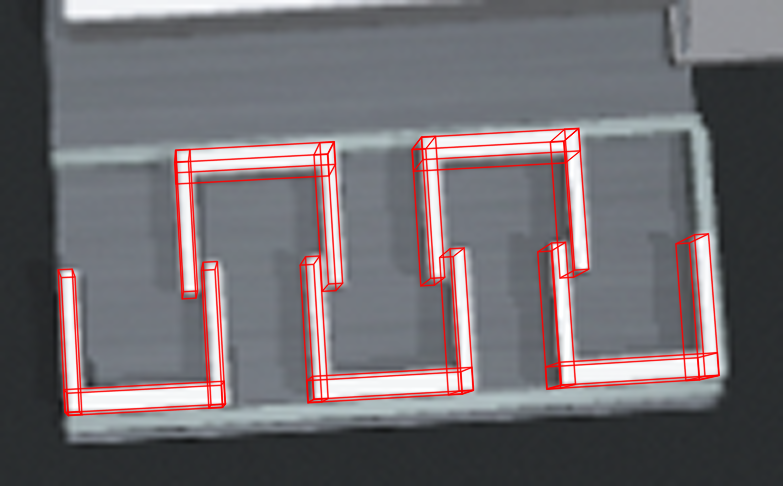

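View pics/z1n.png

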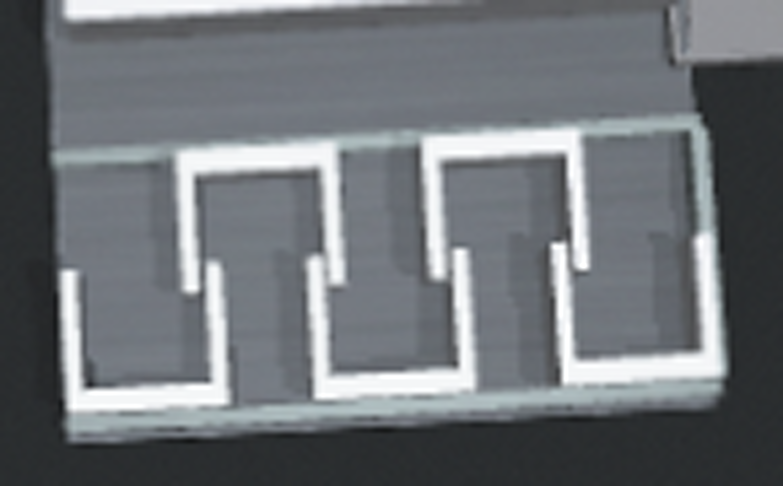

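View pics/z2.png

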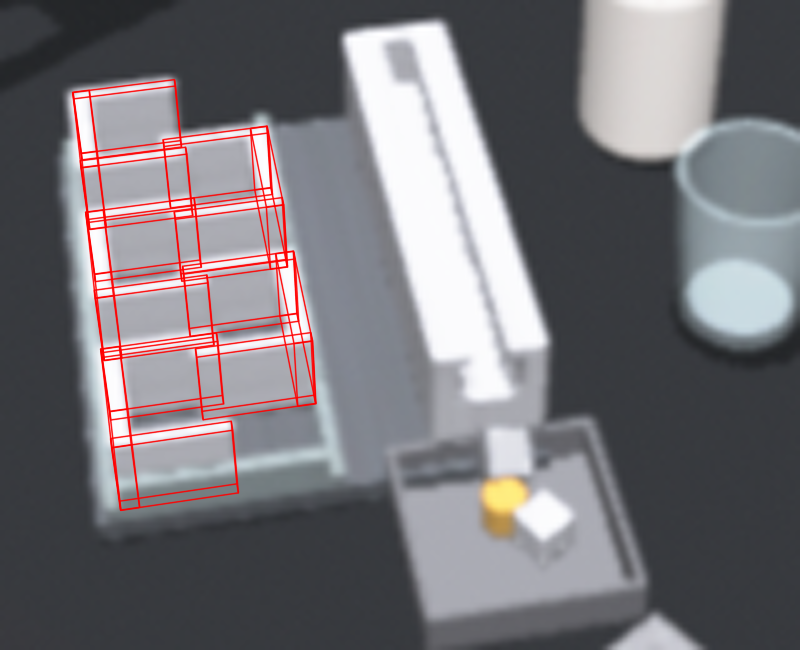

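View pics/z_top.png

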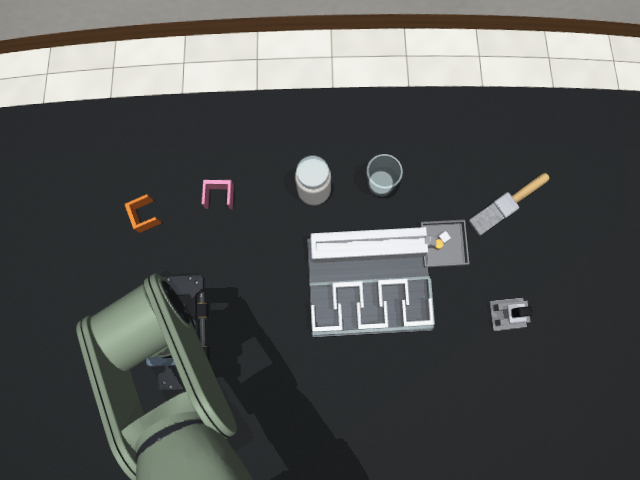

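Run:
```python
from h import *
from go import FX
def inv(p):
    t=np.radians(FX[2]);d=p[:2]-FX[:2];return np.round([d[0]*np.cos(t)+d[1]*np.sin(t),-d[0]*np.sin(t)+d[1]*np.cos(t)],1)
for z in(21,62): print(z,inv(unproj("side",(351,317.4),z)))
im=cv2.imread("pics/z_top.png");cv2.imwrite("pics/z3.png",cv2.resize(im[215:275,415:475],None,fx=9,fy=9,interpolation=2))
im=cv2.imread("pics/z_side.png");cv2.imwrite("pics/z4.png",cv2.resize(im[295:425,260:390],None,fx=4.6,fy=4.6,interpolation=2))
```

```text
21 [ 121.6 -112.8]
62 [ 113.  -147.2]
```

View pics/z3.png

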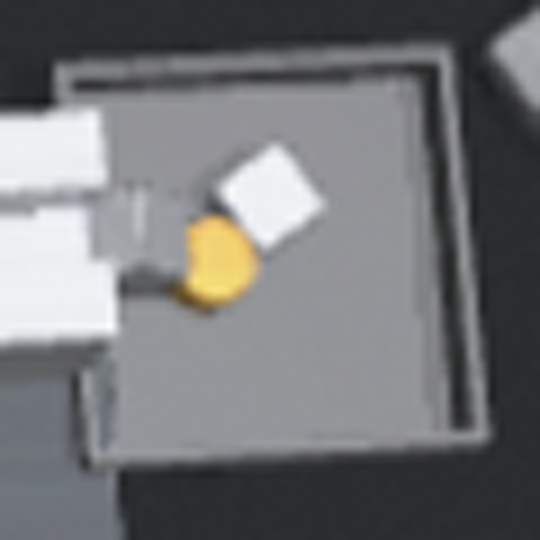

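View pics/z4.png

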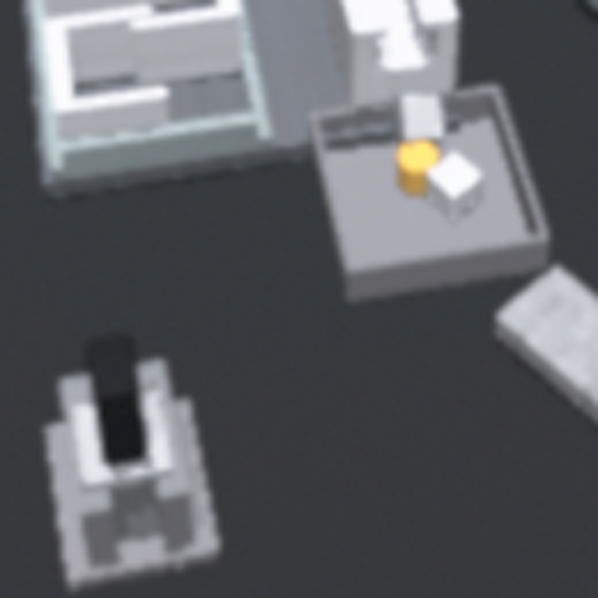

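Run:
```python
from h import *
from go import FX
from scipy.optimize import least_squares
def inv(p):
    t=np.radians(FX[2]);d=p[:2]-FX[:2];return np.round([d[0]*np.cos(t)+d[1]*np.sin(t),-d[0]*np.sin(t)+d[1]*np.cos(t),p[2]],1)
def tri(a,b):
    r=least_squares(lambda p:np.r_[proj("top",p)[0]-a,proj("side",p)[0]-b],[620,-150,15]);return inv(r.x),np.round(r.fun,1)
t=lambda u,v:(415+u/9,215+v/9); s=lambda u,v:(260+u/4.6,295+v/4.6)
print("block",tri(t(143,225),s(422,115)))
print("disc",tri(t(223,262),s(418,155)),"cube",tri(t(272,195),s(455,172)))
for c in [(60,65),(90,465),(485,437),(450,48)]: print("tray",inv(unproj("top",t(*c),22)))
```

```text
block (array([ 120.5, -126.4,   28.6]), array([ 0. ,  0.2,  0.2, -0.1]))
disc (array([ 113.3, -144.6,   23.3]), array([-0. , -0.3, -0.4,  0.1])) cube (array([ 127.7, -157. ,   23. ]), array([-0. , -0.3, -0.3,  0.1]))
tray [ 159.1 -112.1   22. ]
tray [  69.3 -111.5   22. ]
tray [  70.6 -200.3   22. ]
tray [ 158.6 -200.7   22. ]
```

Run:
```python
from workcell import env
env.job_done();s=env.state();print(s["time_s"],s["force"])
```

```text
the job is handed in; nothing more can be done
the job is handed in; nothing more can be done
```

The job is done and handed in at about 70 s.

**Scrap and scraper:** I took the scraper from its rest, set its blade in the slot behind the scrap at the closed end, and pushed all three pieces out into the catch tray. I then put the scraper back upright in its rest. The last top and side pictures show the slot empty and the scraper parked.

**Channels:** All five white channels stand in the bay, starting against the stop and alternately turned. I pressed each back against its rail and felt contact. In the last picture each one lies within about half a pixel (around 1 mm) of its planned place. One channel was knocked aside during the run, so I found it again before picking it up. The orange and pink look-alikes, the jar, the beaker and the brush were not touched.

Three points are less certain:
- **Row spacing:** I read "tight row" as hooked flange to flange, at 43.5 mm spacing with about 2.5 mm between neighbouring flanges. Five channels then just fill the bay floor. If a closer packing was meant, this row is not it.
- **Third scrap piece:** It is inside the tray footprint but seems to lean against the brass disc. Its visible surface is a few millimetres higher than the other pieces'. I left it as it was.
- **First grasp:** I gripped the first channel about 5 mm off centre. I allowed for that when placing it, and it still stands against the stop.

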